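# Stow the tools after a cutter change

### The job

The shredder service is over: put every tool that is lying about back into its own cutout in the foam tool tray, the right way round and pressed fully home. The wrench was left in the drip tray behind the white oiling tote: lift the tote aside onto the bench first, take the wrench out, and finish with the tote standing squarely back on its rubber pad. Leave everything else on the bench where it is.

Things in the scene. Friction and masses are not known exactly. Their poses are not given: they have to be found in the camera images.
- tray: fixed foam tool tray, 226 (x) by 272 mm (y), foam top 22 mm high, grey rim 24. Origin: centre of underside. Tool heads go to +x. Four 14 mm deep cutouts side by side along y, each 2 to 3 mm larger all round than its tool, yellow floor 8 mm up. A finger trough 44 mm wide (x -22 to 22), as deep, crosses all at the grip points: 28 mm free there on each side of every tool
- slot_wrench (a point): where the grip point of the combination wrench lies when fully home in the tool tray: +95 mm along the tray's y, 14.5 mm above the tray's underside; axes as the tray's; the tool's x then points along the tray's x. Cutout: wide for the open jaw at +x, round for the ring at -x.
- slot_ratchet (a point): where the grip point of the ratchet lies when fully home in the tool tray: +47 mm along the tray's y, 18 mm above the tray's underside; axes as the tray's; the tool's x then points along the tray's x. Cutout: round for the head at +x, straight for the handle at -x.
- slot_pliers (a point): where the grip point of the pliers lies when fully home in the tool tray: -11 mm along the tray's y, 15 mm above the tray's underside; axes as the tray's; the tool's x then points along the tray's x. Cutout: narrow for the nose at +x, wide for the handles at -x.
- slot_key (a point): where the grip point of the hex key lies when fully home in the tool tray: -66 mm along the tray's y, 14 mm above the tray's underside; axes as the tray's; the tool's x then points along the tray's x. Cutout: an L, long leg along x, short leg at the +x end going to -y.
- wrench_grip (a point): steel combination wrench lying flat, always there: 200 mm long, 13 thick, open jaw 40 wide at +x, ring 29 across at -x. Point: middle of its shank (15 wide, 10 thick, x -72 to 57 mm), half-way up, 6.5 mm above its underside; x along the tool to the jaw, z up. 220 g. Starts in the drip tray, across it, close behind the tote
- wrench_tip (a point): end of the wrench's open jaw, 100 mm along its x from the grip point, same height
- ratchet_grip (a point): ratchet lying flat, may be absent: 190 mm long; steel head 36 across, 22 thick, with a 13 mm square drive standing 10 mm up on it; black handle 22 wide, 20 thick. Point: on the steel neck (14 wide, z 3 to 17 mm, x -24 to 55), 10 mm above the tool's underside; x to the head (head end at 90, handle end at -100 mm), z up. 300 g
- ratchet_tip (a point): end of the ratchet's head, 90 mm along its x from the grip point, same height
- pliers_grip (a point): closed pliers lying flat, may be absent: 185 mm long, 14 thick, dark steel nose 24 wide, pivot disc 33 across at x 34, two blue handles. Point: midway between the handles, where their outer sides are parallel and 39 mm apart (x -30 to 22 mm), 7 mm above the underside; x to the nose (nose end at 85, handle ends at -100 mm, up to 52 wide there), z up. 250 g
- pliers_tip (a point): end of the pliers' nose, 85 mm along its x from the grip point, same height
- key_grip (a point): big dark steel hex key, an L lying flat, may be absent: 12 mm wide and thick, long leg x -105 to 84 mm, short leg 48 mm at the +x end going to its -y. Point: on the long leg's centre line near the centre of mass, half-way up, 6 mm above the underside; x along the long leg to the bend, z up. 200 g
- key_tip (a point): outer side of the hex key's bend, on the long leg's line, 84 mm along its x from the grip point, same height
- driptray: fixed shallow black plastic drip tray, 226 (x) by 244 mm (y), rim 14 mm high and 3 thick, floor 3 mm thick. Origin: centre of its underside. A grey rubber pad 96 (x) by 138 mm (y), 2 mm thick, covers its half nearer the robot; the wrench was left on the bare floor behind it (+x)
- pad (a point): centre of the rubber pad's upper face, 50 mm from the drip tray's centre towards its -x, 5 mm above the bench; axes as the drip tray's. The tote belongs here, its long side along y (either way round).
- tote_handle (a point): white oiling tote with cans fixed in it, 90 (x) by 130 mm (y), walls 80 mm high, 550 g. Point: middle of its carrying handle, a bar along y, 14 mm square, 120 mm long between its posts, 138 mm above the tote's underside; 30 mm or more free under the bar. x across the tote, y along the handle, z up. Starts on the pad, at most a few mm off
- spray: bystander: spray can, 58 mm wide, 170 mm tall; origin at its foot
- tape: bystander: roll of tape lying flat, 84 mm across, 24 mm high; origin at its foot
- disc: bystander: toothed steel cutter disc lying flat, about 100 mm across, 10 mm thick; origin at its foot
- mug: bystander: white mug, 76 mm wide, 90 mm tall; origin at its foot
- screws: bystander: open carton of screws, 110 x 80 x 45 mm; origin at its foot
There are look-alikes about, which are no part of the job. Of the things that look like the part that bears ratchet_grip, the smaller one is meant.

How it is judged:
By the outcome, as a careful person would: the job done as asked, in the order asked, and still so for the second after the job is handed in, with the robot touching nothing.
Of ratchet, pliers, key only 2 to 3 are there at a start; the rules pass over those that are not, and their reading is None.
At some moment in a run one of wrench, ratchet, pliers, key may be knocked a few centimetres aside while the robot is not near it.
Once in a run the grip may slacken for a moment while it holds something.
It also fails if it takes over 210 s, if anything falls off the work surface, if the arm or the gripper's body presses on something with over 40 N, if the wrist force passes 120 N, or if a joint passes its speed limit or range.

### The arm

A 6-joint arm with a two-finger parallel gripper is mounted at the origin on the work surface. World frame = base frame: x ahead of the robot, y to its left, z up, the work surface at z = 0. Lengths are in m, angles in rad, forces in N, time in s.
With the tool pointing down it reaches from about 0.325 to 0.9 m from the base axis. Payload 3.5 kg.
Tool frame: the origin (TCP) lies midway between the tips of the shut fingers; the grasp point (between the pads) lies 19 mm behind it (robot.tcp_to_grasp is the distance from the TCP to the grasp point, in m); z points along the fingers, y is the line along which they close (so a half turn about z gives the same grasp; the last joint's range is limited). The gripper opens to 85 mm and grips with 20 to 120 N. Pads are 22 mm wide; open, the fingers measure 114 mm over their backs; the gripper's body (76 mm by 85 mm) begins 54 mm behind the grasp point. The pads swing forward as they close: fully open they stand 13 mm farther back than shut.
Start: joints at [-1.296, 0.276, -0.026, 1.268, 0, 1.467], TCP at [0.231, -0.581, 0.231] pointing down, gripper open.
Joint ranges: [-3.12, 3.12], [-0.85, 1.88], [-1.08, 1.24], [-1.95, 2.15], [-1.57, 1.53], [-3.14, 3.14]. Speed limits (rad/s): [2.57, 2.57, 3.14, 3.14, 3.14, 3.14].

### API

Orientations are given as a unit quaternion [w, x, y, z].
In Python, from rig import robot gives the robot as it stands. The module is installed in compiled form; this text tells all that it offers.
- The arm moves only by the shell command python3 -m crank 'ROWS' [FORCE]. ROWS is JSON, a list of rows, each a list of 7 numbers: the shift along the tool's x, y, z as a fraction of full scale, then the turn, a rotation vector about the tool's x, y, z as a fraction of full scale, then the closure, from 0 (fully open) to 1 (shut). In form: [[x, y, z, ax, ay, az, hand], ...]. A call has 1 to 5 rows; each row shifts and turns the commanded pose from where the row before left it, along the tool's axes as they then stand; what a row does not reach is not made up. Full scale, the value 1, is 0.025 m for a shift and 180 degrees for a turn. A row lasts 1/8 s, in which the tool goes at most 62.5 mm and 10.7 degrees, less where a joint would pass 70% of its speed; a pose out of reach is approached as far as the arm can. A call with a number of a shift or a turn outside -1 to 1 is refused whole. A call with a gripper value outside its range is refused whole. The fingers move at their own pace and stop on an object; FORCE is the grip in N (left out, the last holds). Time passes only in rows, so rows that do not move let the fingers close. It gives the time, the measured TCP pose, the force, the opening and the grip force at its end, in the units of the state.
- robot.state(): the state, without advancing time (a new reading comes with each control period).
- robot.get_image(name): name is "scene" or "side" or "wrist"; returns a dict with "frame" (480x640x3 uint8, red, green, blue), "range_z" (480x640 float32, m along the optical axis (not along the pixel's ray), 0 where there is no reading), "fovy" (degrees; the focal length in pixels is half the picture's height over the tangent of half this angle, whatever the lens; pixels are square), "cx", "cy" (the principal point, pixels), "dist_coeffs" ([k1, k2, p1, p2, k3] as OpenCV has them; the pictures are not rectified), "extrinsics" (4x4, takes a point from camera to world coordinates). Camera axes: x right, y down, z forward; pixel columns grow to the right and rows downward; lengths in m; the calibration is good to about 2 mm. A picture is of the moment at which its call begins.
- robot.sign_off(): hands the job in; it is judged then, once.
The state is a dict: "time": time; "qpos": joint angles; "joint_vel": joint speeds; "tau": joint torques, N m; "eef_pos": TCP position; "tcp_rot": TCP orientation; "contact_force": force on the tool from outside, world axes, zero at the start; "torque": the same for the moment, N m; "width": finger opening in m; "grip_force": force on a finger pad.
Only numpy, scipy, OpenCV 4.12 (cv2) and the standard library are available. Lean on these libraries where they do the work, as an engineer would, in place of code of your own. Each camera call takes 0.05 s, during which the arm holds its last target. There are 200 camera calls.

## Working session

There is one attempt and no reset: what is moved stays moved. The work goes in short steps, Python scripts to look and compute and a shell command to move; the robot and the scene stay as the last step left them, time stands still between calls to the robot, and variables do not carry over. Pictures are saved under pics/ and viewed, at most 14 in all, crops included, and the job is handed in when it is done.

```bash
mkdir -p pics; cat > h.py <<'E'
import numpy as np, cv2
from rig import robot
from scipy.spatial.transform import Rotation as R
def grab(n):
    im=robot.get_image(n); f=240/np.tan(np.radians(im['fovy'])/2)
    im['K']=np.array([[f,0,im['cx']],[0,f,im['cy']],[0,0,1]]); im['D']=np.array(im['dist_coeffs'],float); im['T']=np.array(im['extrinsics']); return im
def save(im,fn,crop=None,s=1):
    a=im['frame'][...,::-1]
    if crop: x0,y0,x1,y1=crop; a=a[y0:y1,x0:x1]
    cv2.imwrite('pics/'+fn,cv2.resize(a,None,fx=s,fy=s,interpolation=cv2.INTER_CUBIC) if s!=1 else a)
def plane(im,uv,z):
    uv=np.array(uv,float).reshape(-1,1,2); n=cv2.undistortPoints(uv,im['K'],im['D']).reshape(-1,2)
    d=np.c_[n,np.ones(len(n))]@im['T'][:3,:3].T; o=im['T'][:3,3]; t=(z-o[2])/d[:,2]; return o+d*t[:,None]
def cloud(im):
    v,u=np.mgrid[:480,:640]; uv=np.stack([u,v],-1).reshape(-1,1,2).astype(float)
    n=cv2.undistortPoints(uv,im['K'],im['D']).reshape(-1,2); z=im['range_z'].reshape(-1,1)
    P=np.c_[n*z,z]@im['T'][:3,:3].T+im['T'][:3,3]; P[z[:,0]==0]=np.nan; return P.reshape(480,640,3)
def proj(im,P):
    T=np.linalg.inv(im['T']); r=cv2.Rodrigues(T[:3,:3])[0]; return cv2.projectPoints(np.array(P,float).reshape(-1,1,3),r,T[:3,3],im['K'],im['D'])[0].reshape(-1,2)
def st():
    s=robot.state(); r=R.from_quat(np.array(s['tcp_rot'])[[1,2,3,0]]); return s,np.array(s['eef_pos']),r
def todo(pos,yaw=None):
    """tool shift (in full scale units) to TCP pos; yaw=world heading of tool y axis (mod pi)"""
    s,p,r=st(); d=r.inv().apply(np.array(pos)-p)/0.025
    print('tcp',p.round(4),'shift units',d.round(2))
    M=r.as_matrix(); print('tool z',M[:,2].round(3))
    if yaw is not None:
        cur=np.arctan2(M[1,1],M[0,1]); e=(yaw-cur+np.pi/2)%np.pi-np.pi/2
        print('y heading',np.degrees(cur).round(1),'turn az units total',(-e/np.pi).round(4),'deg',np.degrees(-e).round(1),'q6',s['qpos'][5])
E
python3 - <<'E'
from h import *
for n in('scene','side','wrist'):
    im=grab(n); save(im,n+'0.png'); print(n,im['T'].round(3).tolist(),im['fovy'])
s,p,r=st(); print(s,r.as_matrix().round(3))
E
```

```text
scene [[0.445, 0.668, -0.597, 1.148], [0.896, -0.328, 0.3, -0.333], [0.005, -0.668, -0.744, 0.923], [0.0, 0.0, 0.0, 1.0]] 54.05574492395214
side [[-0.881, -0.326, 0.343, 0.083], [-0.473, 0.61, -0.636, 0.765], [-0.001, -0.722, -0.691, 0.922], [0.0, 0.0, 0.0, 1.0]] 53.9823994008221
wrist [[0.37, -0.888, -0.274, 0.3], [-0.929, -0.355, -0.107, -0.553], [-0.003, 0.294, -0.956, 0.373], [0.0, 0.0, 0.0, 1.0]] 60.163040886103914
{'time': 0.15, 'qpos': array([-1.29640174e+00,  2.77003645e-01, -2.75548576e-02,  1.26800511e+00,
       -1.21726090e-06,  1.46743638e+00]), 'joint_vel': array([ 0.00071044, -0.00315384,  0.00586968, -0.00133122,  0.00062081,
       -0.00016298]), 'tau': array([ 1.12500518e-03, -4.46057367e+01,  2.95639479e+01,  1.05176977e-02,
       -4.31978651e-05, -1.26763393e-05]), 'eef_pos': array([ 0.23036946, -0.58034067,  0.23039359]), 'tcp_rot': array([-8.80359625e-04,  9.82215271e-01,  1.87756174e-01, -7.60809242e-05]), 'contact_force': array([-0.21289026,  0.09665295,  0.42577115]), 'torque': array([-0.0094358 ,  0.00834506,  0.01873719]), 'grip_force': 0.0, 'width': 0.0852473185723011} [[ 0.929  0.369 -0.   ]
 [ 0.369 -0.929  0.002]
 [ 0.    -0.002 -1.   ]]
```

View pics/scene0.png

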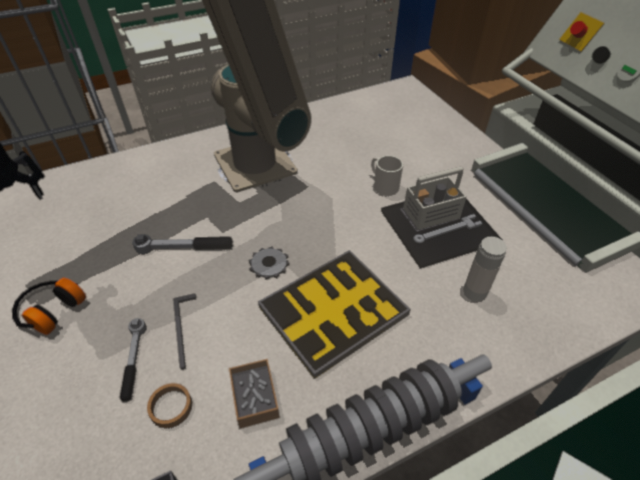

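View pics/side0.png

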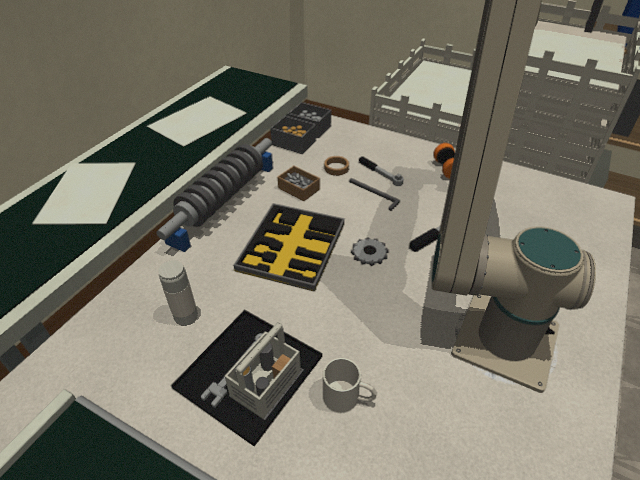

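```bash
python3 - <<'E'
from h import *
S=grab('scene'); D=grab('side'); np.save('S.npy',S,allow_pickle=True); np.save('D.npy',D,allow_pickle=True)
C=cloud(S)
for nm,(u,v) in dict(bench=(300,420),bench2=(60,200),shadow=(200,290),rim=(330,360),foam=(345,345),yellow=(340,310),drip=(470,245),rat=(134,350),rath=(128,380),key=(181,340),ratb=(180,243)).items():
    print(nm,C[v,u].round(4),S['frame'][v,u])
z=C[...,2]; b=np.abs(z)<.02; print('noise',np.nanstd(z[400:440,290:330]))
a=S['frame'][200:440,70:290,::-1]; cv2.imwrite('pics/c1.png',cv2.resize(a,None,fx=2.5,fy=2.5,interpolation=cv2.INTER_CUBIC)[:, :])
# yellow
for im,n in((S,'scene'),(D,'side')):
    h=cv2.cvtColor(im['frame'],cv2.COLOR_RGB2HSV); m=cv2.inRange(h,(20,120,80),(35,255,255))
    v,u=np.nonzero(m); P=plane(im,np.c_[u,v],.008); print(n,cv2.minAreaRect(P[:,:2].astype(np.float32)*1000))
    m=cv2.inRange(h,(0,0,0),(180,255,75))
    cnts,_=cv2.findContours(m,cv2.RETR_EXTERNAL,cv2.CHAIN_APPROX_NONE)
    for c in cnts:
        if cv2.contourArea(c)<60: continue
        P=plane(im,c.reshape(-1,2),.012); 
        if not((0<P[:,0].mean()<.95)and abs(P[:,1].mean())<.8): continue
        print(n,c.mean((0,1)).round(),'rect mm',[np.round(x,1) for x in cv2.minAreaRect(P[:,:2].astype(np.float32)*1000)])
E
```

```text
bench [ 7.998e-01 -2.086e-01 -2.000e-04] [173 165 156]
bench2 [-8.54e-02 -5.60e-01 -4.00e-04] [170 162 153]
shadow [ 0.405  -0.2946  0.0031] [149 142 135]
rim [ 0.7204 -0.1023  0.0227] [76 72 70]
foam [ 0.7019 -0.0564  0.0209] [49 45 38]
yellow [ 0.6095 -0.0197  0.0087] [182 150  26]
drip [0.575  0.3856 0.0025] [44 42 41]
rat [ 0.5094 -0.4675  0.0169] [123 123 124]
rath [ 0.575  -0.4919  0.0187] [35 33 33]
key [ 0.5279 -0.3712  0.0139] [74 71 71]
ratb [ 0.2521 -0.2984  0.023 ] [115 114 115]
noise 0.057354488025586126
scene ((197.52969360351562, 831.6058349609375), (247.95281982421875, 2164.777587890625), 24.946828842163086)
scene [258. 419.] rect mm [array([ 765.4, -281.9]), array([76.4, 15.1]), np.float64(79.4)]
scene [176. 418.] rect mm [array([ 692.3, -424.5]), array([27.8, 75.1]), np.float64(9.3)]
scene [163. 395.] rect mm [array([ 637.3, -435.1]), array([28.2, 65.1]), np.float64(12.9)]
scene [245. 371.] rect mm [array([ 657.7, -265.1]), array([35.2, 77.7]), np.float64(9.3)]
scene [364. 428.] rect mm [array([871.3, -71.3]), array([128.2, 452.8]), np.float64(0.2)]
scene [133. 363.
[... 1668 characters left out ...]
.4, -359.4]), array([ 53.5, 195.7]), np.float64(67.2)]
side [298. 188.] rect mm [array([ 716. , -254.3]), array([135.4, 107.3]), np.float64(23.3)]
side [336. 171.] rect mm [array([ 648.5, -402.3]), array([76.9, 45.8]), np.float64(28.2)]
side [297. 177.] rect mm [array([ 744.7, -312.8]), array([ 71.4, 100.8]), np.float64(78.8)]
side [336. 161.] rect mm [array([ 676.8, -453.8]), array([61.6, 36.3]), np.float64(28.2)]
side [380. 172.] rect mm [array([ 523.4, -471.6]), array([ 35.3, 196.9]), np.float64(68.5)]
side [191. 213.] rect mm [array([ 960.1, -104.9]), array([1447.5,  307.8]), np.float64(79.4)]
side [479. 214.] rect mm [array([  356.6, -1220.1]), array([ 464.3, 2668.3]), np.float64(15.4)]
```

View pics/c1.png

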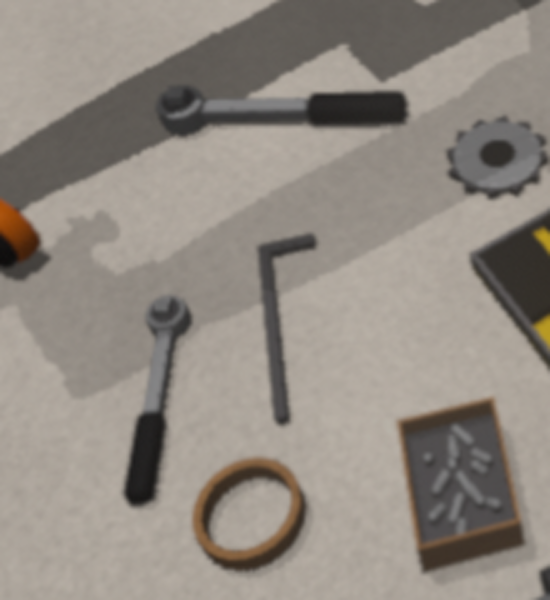

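```bash
cat > meas.py <<'E'
from h import *
def comps(C,zlo,zhi,box,res=.001):
    """top-view height grid -> components"""
    x0,x1,y0,y1=box; P=C[np.isfinite(C).all(-1)]; P=P[(P[:,2]>zlo)&(P[:,2]<zhi)&(P[:,0]>x0)&(P[:,0]<x1)&(P[:,1]>y0)&(P[:,1]<y1)]
    g=np.zeros((int((x1-x0)/res)+1,int((y1-y0)/res)+1),np.uint8); i=((P[:,:2]-[x0,y0])/res).astype(int); g[i[:,0],i[:,1]]=1
    g=cv2.morphologyEx(g,cv2.MORPH_CLOSE,np.ones((7,7))); n,l=cv2.connectedComponents(g); L=l[i[:,0],i[:,1]]
    return [P[L==k] for k in range(1,n) if (L==k).sum()>40]
def rect(P):
    return [np.round(x,1) for x in cv2.minAreaRect(P[:,:2].astype(np.float32)*1000)]
E
python3 - <<'E'
from meas import *
S=np.load('S.npy',allow_pickle=True).item();D=np.load('D.npy',allow_pickle=True).item()
for n,im in(('scene',S),('side',D)):
    C=cloud(im)
    for lab,a in dict(tray=(.018,.03,(.4,.8,-.25,.16)),tools=(.006,.04,(.36,.66,-.56,-.28)),handle=(.125,.16,(.3,.6,.25,.5)),drip=(.009,.025,(.33,.66,.2,.53)),all=(.03,.25,(.25,.95,-.6,.6))).items():
        for P in comps(C,*a): print(n,lab,len(P),'mean',P.mean(0).round(4),rect(P),'zmed',np.median(P[:,2]).round(4))
E
```

```text
scene tray 5464 mean [ 0.6126 -0.0462  0.0226] [array([599.2, -31.4]), array([229.6, 274.5]), np.float64(9.7)] zmed 0.0226
scene tray 343 mean [ 0.7079 -0.2405  0.0241] [array([ 714.9, -245.3]), array([24.1, 96.4]), np.float64(79.8)] zmed 0.024
scene tools 506 mean [ 0.4893 -0.364   0.0118] [array([ 500.7, -355.6]), array([ 51.6, 191.2]), np.float64(76.2)] zmed 0.012
scene tools 889 mean [ 0.528  -0.4756  0.0184] [array([ 523.9, -472.8]), array([ 34.2, 187.7]), np.float64(72.4)] zmed 0.0185
scene tools 370 mean [ 0.637  -0.4318  0.0198] [array([ 640.4, -429.5]), array([80.6, 38.9]), np.float64(89.9)] zmed 0.0222
scene handle 323 mean [0.434  0.356  0.1453] [array([432.8, 360.7]), array([130.2,  18.4]), np.float64(83.2)] zmed 0.1477
scene drip 43 mean [0.3625 0.2764 0.013 ] [array([363. , 276.6]), array([68.2,  8.2]), np.float64(84.7)] zmed 0.013
scene drip 724 mean [0.4917 0.3548 0.0151] [array([474.8, 369.4]), array([197.9, 140.2]), np.float64(72.8)] zmed 0.0147
scene drip 49 mean [0.4741 0.2331 0.0131] [array([473. , 234.1]), array([ 6.1, 77.1]), np.float64(84.5)] zmed 0.0129
scene
[... 4563 characters left out ...]
an [0.8635 0.0056 0.1033] [array([881.6,   4.3]), array([32.9, 98.9]), np.float64(88.3)] zmed 0.1099
side all 1441 mean [0.8723 0.0849 0.0856] [array([883.1,  95.6]), array([107.6, 134.8]), np.float64(3.0)] zmed 0.0885
side all 315 mean [ 0.8615 -0.235   0.1037] [array([ 876.1, -235.9]), array([87.4, 31.4]), np.float64(4.3)] zmed 0.1101
side all 330 mean [ 0.8621 -0.195   0.1042] [array([ 877.7, -200.3]), array([32. , 91.3]), np.float64(86.3)] zmed 0.1117
side all 373 mean [ 0.8628 -0.1147  0.1035] [array([ 879.6, -118.5]), array([30.1, 93.6]), np.float64(86.9)] zmed 0.1104
side all 274 mean [ 0.8693 -0.3177  0.0711] [array([ 873.1, -326.3]), array([44.7, 67.6]), np.float64(11.6)] zmed 0.074
```

```bash
r='' ; python3 -m crank '[[0,0,0,0,0,-0.0577,0],[0,0,0,0,0,-0.0577,0],[0,0,0,0,0,-0.0577,0],[0,0,0,0,0,-0.0577,0],[0,0,0,0,0,-0.0577,0]]' 60 >/dev/null
python3 -m crank '[[0,0,0,0,0,-0.0577,0],[1,0.8,0,0,0,0,0],[1,0.8,0,0,0,0,0],[1,0.8,0,0,0,0,0],[1,0.8,0,0,0,0,0]]'
python3 -c "
from h import *
todo([.4324,.362,.21],np.radians(-6)); todo([.3325,-.58,.23],np.radians(-6))"
```

```text
time: 1.5
eef_pos: [0.3212, -0.4891, 0.2312]
tcp_rot: [-0.0, 0.743, 0.669, 0.0]
contact_force: [0.0, 0.9, 0.5]
width: 0.0855
grip_force: 0.0
tcp [ 0.3212 -0.4891  0.2312] shift units [34.32  0.84  0.85]
tool z [-0.  0. -1.]
y heading -6.0 turn az units total -0.0003 deg -0.0 q6 0.5761681712224256
tcp [ 0.3212 -0.4891  0.2312] shift units [-3.57  0.83  0.05]
tool z [-0.  0. -1.]
y heading -6.0 turn az units total -0.0003 deg -0.0 q6 0.5761681712224256
```

```bash
python3 -m crank '[[1,0.4,0,0,0,0,0],[1,0.4,0,0,0,0,0],[1,0,0,0,0,0,0],[1,0,0,0,0,0,0],[1,0,0,0,0,0,0]]' >/dev/null
python3 -m crank '[[1,0,0,0,0,0,0],[1,0,0,0,0,0,0],[1,0,0,0,0,0,0],[1,0,0,0,0,0,0],[1,0,0,0,0,0,0]]' |grep pos
python3 -m crank '[[1,0,0,0,0,0,0],[1,0,0,0,0,0,0],[1,0,0,0,0,0,0],[1,0,0,0,0,0,0],[1,0,0,0,0,0,0]]'|grep pos
python3 -m crank '[[1,0,0,0,0,0,0],[1,0,0,0,0,0,0],[1,0,0,0,0,0,0],[1,0,0,0,0,0,0],[1,0,0,0,0,0,0]]'|grep pos
python3 -m crank '[[1,0,0,0,0,0,0],[1,0,0,0,0,0,0],[1,0,0,0,0,0,0],[1,0,0,0,0,0,0],[1,0,0,0,0,0,0]]'|grep pos
python3 -m crank '[[1,0,0,0,0,0,0],[1,0,0,0,0,0,0],[0.8,0,0,0,0,0,0],[0,0,0,0,0,0,0],[0,0,0,0,0,0,0]]'
python3 - <<'E'
from meas import *
im=grab('wrist'); save(im,'w1.png'); C=cloud(im)
for P in comps(C,.13,.16,(.3,.6,.2,.5)): print(len(P),rect(P),np.median(P[:,2]))
todo([.4324,.362,.21],np.radians(-6))
E
```

```text
eef_pos: [0.3668, -0.2418, 0.2314]
eef_pos: [0.3797, -0.1176, 0.2314]
eef_pos: [0.3927, 0.0066, 0.2314]
eef_pos: [0.4056, 0.1309, 0.2314]
time: 5.25
eef_pos: [0.413, 0.1989, 0.2313]
tcp_rot: [0.0, 0.743, 0.669, -0.0]
contact_force: [0.2, 0.3, 0.0]
width: 0.0859
grip_force: 0.0
1785 [array([425.2, 310.2]), array([27., 14.]), np.float64(84.2)] 0.14993176663793134
tcp [0.4131 0.1987 0.2313] shift units [6.58 0.08 0.85]
tool z [-0. -0. -1.]
y heading -6.1 turn az units total -0.0003 deg -0.1 q6 1.9839118563750942
```

View pics/w1.png

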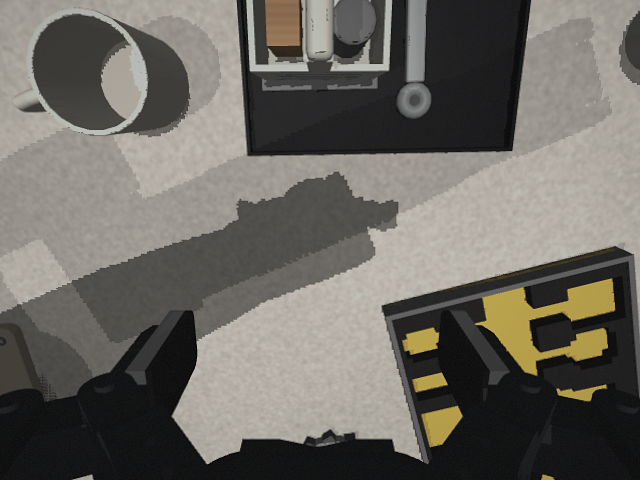

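```bash
python3 -m crank '[[1,0,0,0,0,0,0],[1,0,0,0,0,0,0],[1,0,0,0,0,0,0],[1,0,0,0,0,0,0],[1,0,0,0,0,0,0]]' >/dev/null
python3 -m crank '[[1,0.03,0,0,0,0,0],[0.58,0,0.4,0,0,0,0],[0,0,1,0,0,0,0],[0,0,1,0,0,0,0],[0,0,1,0,0,0,0]]'
python3 -m crank '[[0,0,0.9,0,0,0,0],[0,0,0,0,0,0,0],[0,0,0,0,0,0,0.8],[0,0,0,0,0,0,1],[0,0,0,0,0,0,1]]' 80
python3 -m crank '[[0,0,0,0,0,0,1],[0,0,0,0,0,0,1],[0,0,0,0,0,0,1],[0,0,-0.3,0,0,0,1],[0,0,-0.5,0,0,0,1]]' 80
```

```text
time: 6.55
eef_pos: [0.4313, 0.3623, 0.1448]
tcp_rot: [0.0, 0.743, 0.669, -0.001]
contact_force: [0.1, 0.1, -0.4]
width: 0.0858
grip_force: 0.0
time: 7.18
eef_pos: [0.4323, 0.363, 0.1248]
tcp_rot: [0.0, 0.743, 0.669, 0.001]
contact_force: [0.7, 0.7, -0.6]
width: 0.0318
grip_force: 0.0
time: 7.8
eef_pos: [0.4305, 0.3616, 0.1426]
tcp_rot: [-0.0, 0.743, 0.669, -0.002]
contact_force: [-0.5, -0.3, -4.9]
width: 0.0124
grip_force: 78.0
```

```bash
python3 -m crank '[[0,0,-0.7,0,0,0,1],[0,0,-1,0,0,0,1],[0,0,-0.3,0,0,0,1],[0,0,0,0,0,0,1],[-0.6,0,0,0,0,0,1]]' 110
python3 -m crank '[[-1,0,0,0,0,0,1],[-1,0,0,0,0,0,1],[-1,0,0,0,0,0,1],[-1,0,0,0,0,0,1],[-1,-0.1,0,0,0,0,1]]'
python3 -m crank '[[-1,-0.3,0,0,0,0,1],[-1,-0.3,0,0,0,0,1],[-1,-0.3,0,0,0,0,1],[-0.8,-0.04,0,0,0,0,1],[0,0,0.3,0,0,0,1]]'
python3 -m crank '[[0,0,1,0,0,0,1],[0,0,0.7,0,0,0,1],[0,0,0.3,0,0,0,1],[0,0,0,0,0,0,1],[0,0,0,0,0,0,1]]'
```

```text
time: 8.43
eef_pos: [0.4297, 0.3474, 0.1929]
tcp_rot: [0.0, 0.743, 0.669, -0.001]
contact_force: [1.0, -0.3, -6.2]
width: 0.012
grip_force: 109.9
time: 9.05
eef_pos: [0.4132, 0.221, 0.193]
tcp_rot: [0.0, 0.744, 0.668, -0.001]
contact_force: [0.3, -0.2, -4.7]
width: 0.012
grip_force: 109.9
time: 9.68
eef_pos: [0.3799, 0.1298, 0.1859]
tcp_rot: [0.0, 0.744, 0.668, -0.0]
contact_force: [-0.2, -0.3, -5.4]
width: 0.0121
grip_force: 109.9
time: 10.3
eef_pos: [0.3817, 0.1319, 0.1369]
tcp_rot: [0.0, 0.743, 0.669, 0.001]
contact_force: [-0.0, -0.3, -4.9]
width: 0.012
grip_force: 109.9
```

```bash
python3 -m crank '[[0,0,0.3,0,0,0,1],[0,0,0.3,0,0,0,1],[0,0,0.1,0,0,0,1],[0,0,0,0,0,0,1],[0,0,0,0,0,0,1]]'
python3 -m crank '[[0,0,0.03,0,0,0,1],[0,0,0,0,0,0,1],[0,0,0,0,0,0,0.5],[0,0,0,0,0,0,0],[0,0,0,0,0,0,0]]'
python3 -m crank '[[0,0,0,0,0,0,0],[0,0,0,0,0,0,0],[0,0,-1,0,0,0,0],[0,0,-1,0,0,0,0],[0,0,-1,0,0,0,0]]'
python3 - <<'E'
from meas import *
for n in('scene','side'):
    im=grab(n); C=cloud(im)
    if n=='side': save(im,'s2.png',(120,260,440,460),2)
    for lab,a in dict(w=(.009,.025,(.45,.60,.24,.46)),tote=(.12,.16,(.25,.5,.0,.25))).items():
        for P in comps(C,*a): print(n,lab,len(P),rect(P),np.median(P[:,2]).round(4))
todo([.513,.354,.2])
E
```

```text
time: 10.92
eef_pos: [0.381, 0.1317, 0.1197]
tcp_rot: [0.0, 0.743, 0.669, -0.0]
contact_force: [-3.9, 0.1, 5.9]
width: 0.0124
grip_force: 111.4
time: 11.55
eef_pos: [0.3814, 0.1318, 0.1181]
tcp_rot: [0.0, 0.743, 0.669, 0.0]
contact_force: [-0.8, -0.1, -0.2]
width: 0.0659
grip_force: 0.0
time: 12.18
eef_pos: [0.381, 0.1316, 0.1937]
tcp_rot: [-0.0, 0.743, 0.669, -0.0]
contact_force: [0.0, 0.5, -0.0]
width: 0.0851
grip_force: 0.0
scene w 461 [array([506.9, 358. ]), array([197.7,  46.8]), np.float64(88.2)] 0.0145
scene w 128 [array([590.1, 316.3]), array([152.5,   7.9]), np.float64(84.7)] 0.0133
scene tote 351 [array([383.1, 129.8]), array([131.2,  19.2]), np.float64(84.8)] 0.1429
side w 815 [array([504.3, 360.9]), array([200.8,  40.4]), np.float64(84.1)] 0.0156
side w 198 [array([592.8, 340.7]), array([200.6,   6.4]), np.float64(84.9)] 0.0139
side tote 366 [array([381.1, 132.7]), array([129.2,  16.4]), np.float64(83.0)] 0.1451
tcp [0.3834 0.1321 0.1957] shift units [ 9.37  4.22 -0.13]
tool z [ 0.006  0.001 -1.   ]
```

View pics/s2.png

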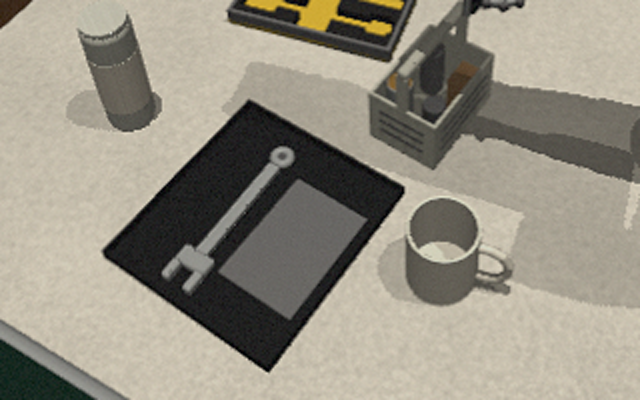

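```bash
python3 -m crank '[[0,0,-1,0,0,0,0],[0.8,1,-0.4,0,0,0,0],[0.8,1,0,0,0,0,0],[0.8,1,0,0,0,0,0],[0.8,1,0,0,0,0,0]]' >/dev/null
python3 -m crank '[[0,0.2,0,0,0,0,0],[0,0,0,0,0,0,0],[0,0,0,0,0,0,0]]'
cat > line.py <<'E'
from meas import *
def axis(P,width,c0,d0):
    """fit line through middle of points within: returns centre & heading"""
    d=np.array(d0,float);d/=np.linalg.norm(d);c=np.array(c0,float)
    for _ in range(4):
        n=np.array([-d[1],d[0]]); q=P[:,:2]-c; s=q@d; t=q@n
        b=np.arange(s.min(),s.max(),.004); M=[]
        for a in b:
            k=(s>=a)&(s<a+.004)
            if k.sum()>5 and abs(np.ptp(t[k])-width)<.006: M.append((a+.002,(t[k].max()+t[k].min())/2,np.ptp(t[k])))
        M=np.array(M); f=np.polyfit(M[:,0],M[:,1],1); d=d+n*f[0]; d/=np.linalg.norm(d); c=c+n*f[1]
    return c,d,len(M),M[:,2].mean(),s.min(),s.max()
E
python3 - <<'E'
from line import *
im=grab('wrist'); C=cloud(im); np.save('W.npy',im,allow_pickle=True)
for P in comps(C,.0085,.025,(.45,.57,.245,.46)):
    print(len(P),rect(P),np.median(P[:,2]).round(4))
    if len(P)>500:
        c,d,n,w,a,b=axis(P,.015,(.505,.3),(0.07,1)); print('line',c,np.degrees(np.arctan2(d[1],d[0])),n,w,'ends',c+d*a,c+d*b,'grip',c+d*(a+.1))
s,p,r=st(); print(p,s['time'])
E
```

```text
time: 13.28
eef_pos: [0.4928, 0.1996, 0.2276]
tcp_rot: [-0.0, 0.744, 0.669, -0.001]
contact_force: [0.0, -0.5, -0.3]
width: 0.0854
grip_force: 0.0
2776 [array([503.7, 305.5]), array([96.5, 28.3]), np.float64(84.7)] 0.0148
line [0.50228454 0.30019014] 86.5881255280463 19 0.01462191164610195 ends [0.49973496 0.25742546] [0.50549396 0.35402244] grip [0.50568628 0.35724821]
[0.49288182 0.19965033 0.22783526] 13.325
```

```bash
python3 -m crank '[[0,0,0,0,0,-0.0145,0],[1,0.13,0.5,0,0,0,0],[1,0,0.5,0,0,0,0],[1,0,0.5,0,0,0,0],[1,0,0.5,0,0,0,0]]' >/dev/null
python3 -m crank '[[1,0,0.5,0,0,0,0],[1,0,0.5,0,0,0,0],[0.37,0,1,0,0,0,0],[0,0,1,0,0,0,0],[0,0,1,0,0,0,0]]' >/dev/null
python3 -m crank '[[0,0,1,0,0,0,0],[0,0,0.5,0,0,0,0],[0,0,0,0,0,0,0],[0,0,0,0,0,0,0]]'
python3 -c "
from h import *
todo([.5057,.3585,.005],np.radians(-3.4))"
```

```text
time: 15.08
eef_pos: [0.5075, 0.3595, 0.0415]
tcp_rot: [0.0, 0.728, 0.686, 0.001]
contact_force: [0.7, -0.1, 0.2]
width: 0.0855
grip_force: 0.0
tcp [0.5075 0.3595 0.0415] shift units [-0.05 -0.07  1.46]
tool z [ 0.002  0.001 -1.   ]
y heading -3.4 turn az units total -0.0002 deg -0.0 q6 2.143097354610983
```

```bash
python3 -m crank '[[0,0,0.9,0,0,0,0],[0,0,0.5,0,0,0,0],[0,0,0.05,0,0,0,0],[0,0,0,0,0,0,0.6],[0,0,0,0,0,0,0.9]]' 60
python3 -m crank '[[0,0,0,0,0,0,1],[0,0,0,0,0,0,1],[0,0,0,0,0,0,1],[0,0,0,0,0,0,1]]' 100
```

```text
time: 15.7
eef_pos: [0.5074, 0.3594, 0.0051]
tcp_rot: [0.0, 0.728, 0.686, 0.001]
contact_force: [0.6, -0.1, -0.4]
width: 0.0516
grip_force: 0.0
time: 16.2
eef_pos: [0.5069, 0.3592, 0.0051]
tcp_rot: [0.0, 0.728, 0.686, 0.0]
contact_force: [-2.6, -0.3, 6.5]
width: 0.0114
grip_force: 99.0
```

```bash
python3 -m crank '[[0,0,-0.4,0,0,0,1],[0,0,-0.8,0,0,0,1],[0,0,-1,0,0,0,1],[0,0,-1,0,0,0,1],[0,0,-1,0,0,0,1]]' >/dev/null
python3 -m crank '[[0,0,-1,0,0,0,1],[0,0,-1,0,0,0,1],[0,0,-1,0,0,0,1],[0,0,-0.7,0,0,0,1],[0,0,0,0,0,0,1]]'
python3 - <<'E'
from line import *
s,p,r=st()
for n in('side','scene'):
    im=grab(n); C=cloud(im)
    Q=r.inv().apply(C.reshape(-1,3)-p).reshape(C.shape) # tool frame
    for P in comps(Q,-.03,.03,(-.15,.15,-.06,.06)): print(n,len(P),rect(P),'x',P[:,0].min().round(4),P[:,0].max().round(4),'z',np.percentile(P[:,2],[5,50,95]).round(4))
print(p,s['time'])
E
```

```text
time: 17.45
eef_pos: [0.5076, 0.3594, 0.2033]
tcp_rot: [0.0, 0.728, 0.686, 0.001]
contact_force: [-0.2, 0.4, -2.2]
width: 0.0131
grip_force: 65.8
side 156 [array([-80.4,  -1.2]), array([27.3, 37. ]), np.float64(73.2)] x -0.0992 -0.0598 z [-0.013  -0.0104 -0.0061]
side 796 [array([47.6,  1.3]), array([ 42.5, 106.4]), np.float64(89.7)] x -0.0057 0.1009 z [-0.0219 -0.0111 -0.0042]
scene 405 [array([-46.9,  -3.2]), array([109.2,  41.3]), np.float64(4.6)] x -0.102 0.0063 z [-0.0255 -0.0083 -0.0018]
scene 188 [array([59.7,  6.8]), array([26.8, 79.5]), np.float64(89.8)] x 0.02 0.0995 z [-0.0107 -0.0073  0.0003]
[0.50756673 0.35944173 0.20326211] 17.45
```

```bash
python3 -m crank '[[0,0,0,0,0,0,1],[0,0,0,0,0,0.0534,1],[0,0,0,0,0,0.0534,1],[0,0,0,0,0,0.0534,1],[0,0,0,0,0,0.0534,1]]' 110
python3 -m crank '[[0,0,0,0,0,0.0534,1],[0,0,0,0,0,0.0534,1],[0,0,0,0,0,0.0534,1],[0,0,0,0,0,0.0534,1],[0,0,0,0,0,0,1]]' >/dev/null
python3 -m crank '[[0,1,0,0,0,0,1],[0,1,0,0,0,0,1],[0.2,1,0,0,0,0,1],[0.2,1,0,0,0,0,1],[0.2,1,0,0,0,0,1]]' |grep -A3 pos
python3 -m crank '[[0.2,1,0,0,0,0,1],[0.2,1,0,0,0,0,1],[0,1,0,0,0,0,1],[0,1,0,0,0,0,1],[0,1,0,0,0,0,1]]' >/dev/null
python3 -m crank '[[0,1,0,0,0,0,1],[0,0.7,0,0,0,0,1],[0,0.5,0,0,0,0,1],[0,0,0,0,0,0,1],[0,0,0,0,0,0,1]]'
python3 -c "
from h import *
todo([.5845,.0621,.05],np.radians(-80.3))"
```

```text
time: 18.18
eef_pos: [0.506, 0.3586, 0.2004]
tcp_rot: [0.0, 0.914, 0.405, -0.001]
contact_force: [0.5, 0.2, -1.6]
width: 0.0112
grip_force: 110.8
eef_pos: [0.5944, 0.1597, 0.1919]
tcp_rot: [-0.034, 0.986, 0.163, -0.011]
contact_force: [0.4, 0.4, -1.7]
width: 0.011
time: 20.68
eef_pos: [0.6616, -0.0067, 0.18]
tcp_rot: [-0.035, 0.986, 0.163, -0.01]
contact_force: [0.2, -0.2, -2.0]
width: 0.0115
grip_force: 110.8
tcp [ 0.6616 -0.0067  0.18  ] shift units [-1.98 -3.22  5.46]
tool z [-0.032  0.065 -0.997]
y heading -71.3 turn az units total 0.0502 deg 9.0 q6 2.6785246716106386
```

```bash
python3 -c "
from h import *
s,p,r=st(); print(s['qpos'].round(3),s['joint_vel'].round(3),s['tau'].round(2)); 
z=r.as_matrix()[:,2]; ax=np.cross(z,[0,0,-1]); a=np.arcsin(np.linalg.norm(ax)); print('tilt',np.degrees(a),'rotvec tool units',r.inv().apply(ax/np.linalg.norm(ax)*a)/np.pi)
"
```

```text
[-0.134  0.393  0.024  1.242  0.06   2.679] [ 0.008 -0.005 -0.003 -0.    -0.002  0.002] [ -0.46 -51.02  29.76   0.26   0.2   -0.  ]
tilt 4.139878581699752 rotvec tool units [-2.28127778e-02  2.92337853e-03  6.48780008e-20]
```

```bash
python3 -m crank '[[0,0,0,-0.0228,0.0029,0,1],[0,0,0,0,0,0.0502,1],[0,0,0,0,0,0,1]]'
python3 -c "
from h import *
todo([.5845,.0621,.05],np.radians(-80.3))"
```

```text
time: 21.05
eef_pos: [0.6614, -0.0062, 0.1802]
tcp_rot: [0.0, 0.996, 0.086, 0.0]
contact_force: [0.6, -0.5, -2.1]
width: 0.0117
grip_force: 110.8
tcp [ 0.6614 -0.0062  0.1802] shift units [-2.56 -3.22  5.21]
tool z [ 0. -0. -1.]
y heading -80.1 turn az units total 0.001 deg 0.2 q6 2.862223684614576
```

```bash
python3 -m crank '[[-1,-1,0,0,0,0.001,1],[-1,-1,0,0,0,0,1],[-0.56,-1,0.5,0,0,0,1],[0,-0.22,1,0,0,0,1],[0,0,1,0,0,0,1]]' >/dev/null
python3 -m crank '[[0,0,1,0,0,0,1],[0,0,0.2,0,0,0,1],[0,0,0,0,0,0,1],[0,0,0,0,0,0,1]]'
python3 - <<'E'
from meas import *
im=grab('wrist'); save(im,'w3.png'); C=cloud(im); s,p,r=st()
h=cv2.cvtColor(im['frame'],cv2.COLOR_RGB2HSV); m=cv2.inRange(h,(20,110,50),(35,255,255))
print(p,s['time'])
todo([.5845,.0621,.03],np.radians(-80.3))
T=R.from_euler('z',9.7,degrees=True)
for n,i in(('wrist',im),('scene',grab('scene')),('side',grab('side'))):
    C=cloud(i); L=T.inv().apply(C.reshape(-1,3)-[.6005,-.0316,0]).reshape(C.shape)
    for P in comps(L,.06,.10,(-.15,.15,.05,.15)): print(n,'wrench',len(P),P.min(0).round(4),P.max(0).round(4))
    hh=cv2.cvtColor(i['frame'],cv2.COLOR_RGB2HSV); mm=cv2.inRange(hh,(20,110,50),(35,255,255))>0
    Y=L.copy(); Y[~mm]=np.nan
    for P in comps(Y,.0,.03,(-.12,.12,-.14,.14)): print(n,'yellow',len(P),P.min(0).round(4),P.max(0).round(4))
    for P in comps(L,.018,.03,(-.16,.16,-.18,.18)): 
        if len(P)>400: print(n,'rim',len(P),rect(P))
E
```

```text
time: 22.18
eef_pos: [0.5866, 0.0614, 0.0888]
tcp_rot: [0.0, 0.997, 0.083, 0.001]
contact_force: [1.1, 0.6, -1.6]
width: 0.0116
grip_force: 110.8
[0.58658952 0.06135766 0.08885575] 22.225
tcp [0.5866 0.0614 0.0889] shift units [-0.08 -0.05  2.35]
tool z [ 0.003 -0.001 -1.   ]
y heading -80.5 turn az units total -0.0009 deg -0.2 q6 2.969954368053073
wrist wrench 18272 [-0.0515  0.0734  0.0895] [0.1006 0.1138 0.1   ]
wrist wrench 81 [0.0075 0.0749 0.0956] [0.009  0.0809 0.0999]
wrist yellow 47744 [-0.1096 -0.0933  0.006 ] [0.0914 0.0815 0.0243]
wrist yellow 2821 [-0.0249  0.1056  0.0065] [0.0204 0.1307 0.0239]
wrist yellow 2293 [0.0818 0.0796 0.0057] [0.1012 0.1077 0.0108]
wrist rim 10065 [array([-68.4, -67.8]), array([97.2, 60.7]), np.float64(5.1)]
wrist rim 2113 [array([-42.5,  22.2]), array([38.8, 21.1]), np.float64(0.5)]
wrist rim 8496 [array([ 27.9, 120.6]), array([165.9,  30.5]), np.float64(0.2)]
wrist rim 2795 [array([37.3, 69.3]), array([35.2, 26.1]), np.float64(1.1)]
wrist rim 30837 [array([66. ,  1.8]), array([ 91.7, 122.4]), np.float64(0.4)]
wrist rim 1501 [array([105.9,  93.4]), array([10.1, 29.1]), np.float64(0.4)]
scene wrench 88 [-0.0967  0.0803  0.0904] [-0.0654  0.106   0.1   ]
scene wrench 312 [0.0044 0.0735 0.0859] [0.1022 0.1145 0.1   ]
scene yellow 4428 [-0.1109 -0.1321  0.0022] [0.1028 0.133  0.0267]
scene rim 5048 [array([-0.9,  0.5]), array([229.3, 274.2]), np.float64(0.3)]
side wrench 176 [-0.0979  0.0808  0.088 ] [-0.0006  0.1099  0.1   ]
side wrench 121 [0.0116 0.0865 0.0871] [0.1017 0.1162 0.1   ]
side yellow 821 [-0.1027 -0.1323  0.0052] [0.0438 0.0028 0.0277]
side yellow 909 [-0.0983  0.0258  0.0048] [0.1037 0.1178 0.0274]
side yellow 57 [-1.700e-03  1.289e-01  1.000e-04] [0.0959 0.1374 0.0268]
side rim 2362 [array([-0.3, -1.5]), array([227.1, 280.5]), np.float64(0.2)]
```

View pics/w3.png

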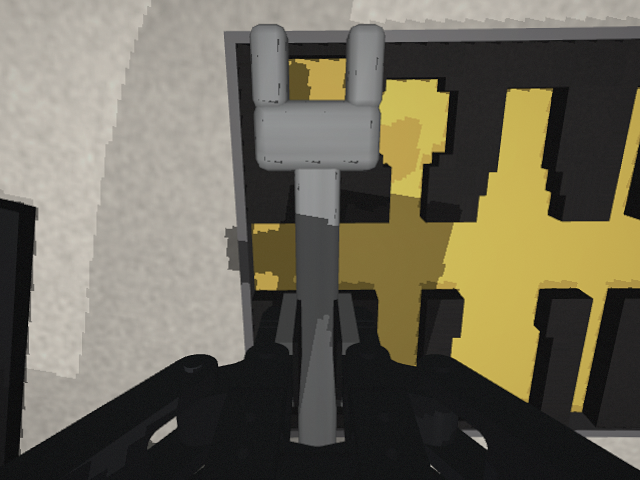

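```bash
python3 -m crank '[[-0.08,-0.05,0.8,0,0,0,1],[0,0,1,0,0,0,1],[0,0,0.55,0,0,0,1],[0,0,0,0,0,0,1],[0,0,0,0,0,0,1]]' | grep -A2 pos
python3 -m crank '[[0,0,0.2,0,0,0,1],[0,0,0.2,0,0,0,1],[0,0,0,0,0,0,1]]'
python3 -c "
from h import *
todo([.5845,.0621,.0101],np.radians(-80.3))"
```

```text
eef_pos: [0.5841, 0.0622, 0.0296]
tcp_rot: [0.0, 0.997, 0.083, 0.001]
contact_force: [-0.1, -0.2, -2.4]
time: 23.32
eef_pos: [0.5826, 0.0622, 0.0182]
tcp_rot: [0.0, 0.997, 0.083, -0.0]
contact_force: [-0.1, 0.2, -1.8]
width: 0.0112
grip_force: 110.8
tcp [0.5826 0.0622 0.0182] shift units [0.07 0.02 0.32]
tool z [-0.001 -0.001 -1.   ]
y heading -80.5 turn az units total -0.001 deg -0.2 q6 2.971876511837629
```

```bash
python3 -m crank '[[0,0,0.2,0,0,0,1],[0,0,0.12,0,0,0,1],[0,0,0.04,0,0,0,1],[0,0,0,0,0,0,1]]'
python3 -m crank '[[0,0,0,0,0,0,0.7],[0,0,0,0,0,0,0.6],[0,0,0,0,0,0,0.6],[0,0,0,0,0,0,0.6]]' 
```

```text
time: 23.82
eef_pos: [0.5831, 0.0622, 0.0101]
tcp_rot: [0.0, 0.997, 0.083, 0.0]
contact_force: [-2.0, -0.5, 3.1]
width: 0.0116
grip_force: 111.5
time: 24.32
eef_pos: [0.5833, 0.0622, 0.0097]
tcp_rot: [0.0, 0.997, 0.083, 0.0]
contact_force: [-0.5, -0.5, 0.0]
width: 0.0341
grip_force: 0.0
```

```bash
python3 -m crank '[[0,0,-0.6,0,0,0,0.6],[0,0,-1,0,0,0,0.6],[0,0,-1,0,0,0,0.6],[0,0,-1,0,0,0,0.3],[-1,0,-1,0,0,0,0]]' >/dev/null
python3 -m crank '[[-1,0,-1,0,0,0,0],[-1,0,-1,0,0,0,0],[-1,0,0,0,0,0,0],[0,0,0,0,0,0,0],[0,0,0,0,0,0,0]]'
cat > chk.py <<'E'
from meas import *
import sys
T=R.from_euler('z',9.7,degrees=True)
def tray(n,im,lo,hi):
    C=cloud(im); L=T.inv().apply(C.reshape(-1,3)-[.6005,-.0316,0]).reshape(C.shape)
    f=im['frame'].astype(int); sat=f.max(-1)-f.min(-1)
    L[(sat>40)|(f.max(-1)<60)]=np.nan   # drop yellow, black foam
    for P in comps(L,.010,.045,(-.108,.108,lo,hi)):
        if len(P)>60: print(n,len(P),rect(P),P.min(0).round(4),P.max(0).round(4),'z',np.percentile(P[:,2],[5,25,50,75,95]).round(4))
E
python3 - <<'E'
from chk import *
for n in('wrist','scene','side'):
    im=grab(n); tray(n,im,.066,.125)
    if n=='wrist': save(im,'w4.png')
E
```

```text
time: 25.58
eef_pos: [0.4853, 0.0458, 0.1753]
tcp_rot: [0.0, 0.997, 0.083, 0.001]
contact_force: [1.1, -0.8, -0.7]
width: 0.0855
grip_force: 0.0
wrist 4935 [array([-30.4,  94.8]), array([144.2,  31.5]), np.float64(1.2)] [-0.1026  0.0777  0.0101] [0.0415 0.1095 0.0241] z [0.0182 0.0194 0.02   0.0205 0.0213]
scene 709 [array([ 2.7, 96.1]), array([ 57.9, 210. ]), np.float64(89.7)] [-0.1022  0.0666  0.0101] [0.1079 0.1245 0.0269] z [0.0149 0.0184 0.0201 0.0216 0.024 ]
side 441 [array([ 0.7, 93.9]), array([202.1,  50.9]), np.float64(0.4)] [-0.1003  0.069   0.0101] [0.1019 0.12   0.0278] z [0.0168 0.02   0.0215 0.023  0.0248]
```

View pics/w4.png

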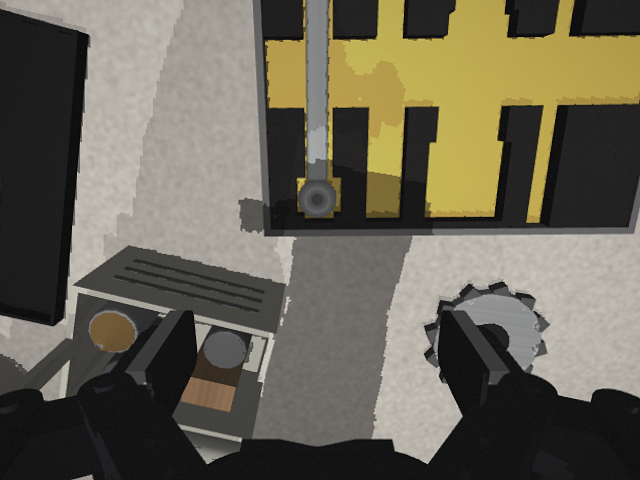

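```bash
python3 -m crank '[[0,0,-1,0,0,-0.0516,0],[0,0,-1,0,0,-0.0516,0],[0,0,0,0,0,-0.0516,0],[0,0,0,0,0,-0.0516,0],[0,0,0,0,0,-0.0516,0]]' >/dev/null
python3 -m crank '[[0,0,0,0,0,-0.0516,0],[0,0,0,0,0,-0.0516,0],[0,0,0,0,0,-0.0516,0],[0.6,-0.9,0,0,0,0,0],[0.6,-0.9,0,0,0,0,0]]' >/dev/null
python3 -m crank '[[0.6,-0.9,0,0,0,0,0],[0.6,-0.9,0,0,0,0,0],[0.6,-0.9,0,0,0,0,0],[0,0,0,0,0,0,0],[0,0,0,0,0,0,0]]'
python3 -c "
from h import *
todo([.3814,.1318,.119],np.radians(-6))"
```

```text
time: 27.6
eef_pos: [0.3809, 0.1326, 0.2246]
tcp_rot: [0.001, 0.744, 0.668, 0.0]
contact_force: [-0.1, 0.1, 0.5]
width: 0.0853
grip_force: 0.0
tcp [0.3809 0.1326 0.2246] shift units [-0.03  0.02  4.23]
tool z [ 0.001 -0.001 -1.   ]
y heading -6.2 turn az units total -0.001 deg -0.2 q6 1.853886976872237
```

```bash
python3 -m crank '[[0,0,1,0,0,-0.001,0],[0,0,1,0,0,0,0],[0,0,1,0,0,0,0],[0,0,1,0,0,0,0],[0,0,0.23,0,0,0,0]]' >/dev/null
python3 -m crank '[[0,0,0,0,0,0,0],[0,0,0,0,0,0,1],[0,0,0,0,0,0,1],[0,0,0,0,0,0,1],[0,0,0,0,0,0,1]]' 80
python3 - <<'E'
from meas import *
for n in('scene','side'):
    im=grab(n); f=im['frame'].astype(int); P0=plane(im,np.mgrid[:640,:480].reshape(2,-1).T,.005).reshape(640,480,3).transpose(1,0,2)
    reg=(P0[...,0]>.385)&(P0[...,0]<.49)&(P0[...,1]>.28)&(P0[...,1]<.435)
    v=f.mean(-1); print(n,np.percentile(v[reg],[5,30,50,80,95]))
    m=(reg&(v>58)&(v<150)).astype(np.uint8); m=cv2.morphologyEx(m,cv2.MORPH_OPEN,np.ones((3,3)))
    k,l,s,_=cv2.connectedComponentsWithStats(m); b=l==1+np.argmax(s[1:,4]); print(b.sum(),rect(P0[b]))
    C=cloud(im); D=comps(C,.009,.02,(.33,.66,.2,.53)); Q=np.concatenate([P for P in D if len(P)>40]); print('drip',rect(Q))
s,p,r=st(); print(p,s['grip_force'],s['width'])
E
```

```text
time: 28.85
eef_pos: [0.3809, 0.1325, 0.1193]
tcp_rot: [0.0, 0.743, 0.669, 0.0]
contact_force: [-7.5, -0.1, 21.4]
width: 0.0128
grip_force: 65.7
scene [40.33333333 86.         91.         91.33333333 91.66666667]
1181 [array([429.9, 358.5]), array([140.8,  99.2]), np.float64(85.2)]
drip [array([480.6, 353.8]), array([248.2, 231.3]), np.float64(85.0)]
side [ 28.33333333 101.53333333 103.33333333 105.33333333 107.        ]
2583 [array([433.1, 358.4]), array([138.9,  97.3]), np.float64(84.9)]
drip [array([482.3, 353.8]), array([246.8, 229.3]), np.float64(84.9)]
[0.38090798 0.13254637 0.11931264] 78.85390162467957 0.012519384417392998
```

```bash
python3 -m crank '[[0,0,-0.3,0,0,0,1],[0,0,-0.7,0,0,0,1],[0,0,-1,0,0,0,1],[0,0,-1,0,0,-0.0055,1],[0,0.6,0,0,0,0,1]]' 110
python3 -m crank '[[0.7,0.6,0,0,0,0,1],[1,0.03,0,0,0,0,1],[1,0,0,0,0,0,1],[1,0,0,0,0,0,1],[1,0,0,0,0,0,1]]'
python3 -m crank '[[1,0,0,0,0,0,1],[1,0,0,0,0,0,1],[1,0,0,0,0,0,1],[0.9,0,0,0,0,0,1],[0.55,0,0,0,0,0,1]]' >/dev/null
python3 -m crank '[[0,0,0,0,0,0,1],[0,0,0,0,0,0,1],[0,0,0,0,0,0,1]]'
python3 -c "
from h import *
todo([.4317,.3584,.1245],np.radians(-5))"
```

```text
time: 29.58
eef_pos: [0.3962, 0.1313, 0.1949]
tcp_rot: [0.001, 0.737, 0.676, 0.001]
contact_force: [0.7, 0.8, -4.5]
width: 0.012
grip_force: 107.6
time: 30.2
eef_pos: [0.4214, 0.2472, 0.1917]
tcp_rot: [-0.0, 0.737, 0.675, -0.002]
contact_force: [-0.9, 1.1, -4.6]
width: 0.0121
grip_force: 107.6
time: 31.2
eef_pos: [0.4312, 0.3569, 0.1938]
tcp_rot: [0.0, 0.738, 0.675, -0.0]
contact_force: [0.7, -0.6, -5.4]
width: 0.0121
grip_force: 107.6
tcp [0.4312 0.3569 0.1938] shift units [0.06 0.01 2.77]
tool z [ 0.    -0.001 -1.   ]
y heading -5.1 turn az units total -0.0003 deg -0.1 q6 2.2353431904364216
```

```bash
python3 -m crank '[[0.06,0,1,0,0,0,1],[0,0,1,0,0,0,1],[0,0,0.4,0,0,0,1],[0,0,0.2,0,0,0,1],[0,0,0.15,0,0,0,1]]' |grep -A2 pos
python3 -m crank '[[0,0,0.05,0,0,0,1],[0,0,0,0,0,0,1],[0,0,0,0,0,0,0.5],[0,0,0,0,0,0,0],[0,0,0,0,0,0,0]]'
python3 -m crank '[[0,0,0,0,0,0,0],[0,0,-0.6,0,0,0,0],[0,0,-1,0,0,0,0],[0,0,-1,0,0,0,0],[0,0,-1,0,0,0,0]]'
python3 - <<'E'
from meas import *
for n in('scene','side'):
    im=grab(n); C=cloud(im)
    for P in comps(C,.03,.16,(.33,.6,.22,.5)):
        if len(P)>1000: print(n,'tote',rect(P))
    for P in comps(C,.13,.16,(.33,.6,.22,.5)):
        print(n,'handle',rect(P),np.percentile(P[:,2],[50,90]))
    for P in comps(C,.006,.06,(.36,.66,-.58,-.28)): print(n,'tools',len(P),rect(P),P.mean(0).round(4))
E
```

```text
eef_pos: [0.4322, 0.3594, 0.1257]
tcp_rot: [0.0, 0.737, 0.675, 0.001]
contact_force: [-0.9, 0.3, -4.6]
time: 32.45
eef_pos: [0.4321, 0.3595, 0.1245]
tcp_rot: [0.0, 0.737, 0.676, 0.001]
contact_force: [-1.0, -0.3, -0.6]
width: 0.0662
grip_force: 0.0
time: 33.08
eef_pos: [0.4317, 0.3593, 0.2157]
tcp_rot: [0.0, 0.737, 0.676, 0.001]
contact_force: [0.1, -0.2, 0.3]
width: 0.0855
grip_force: 0.0
scene tote [array([431. , 356.8]), array([135.1,  98.5]), np.float64(84.9)]
scene handle [array([432.6, 356.8]), array([133.,  17.]), np.float64(85.3)] [0.14773281 0.15104277]
scene tools 508 [array([ 499. , -360.8]), array([ 50.6, 192.5]), np.float64(72.6)] [ 0.4889 -0.3639  0.0116]
scene tools 883 [array([ 521.7, -478.6]), array([ 35. , 189.6]), np.float64(68.4)] [ 0.5279 -0.4756  0.0185]
scene tools 375 [array([ 640.5, -430.1]), array([81.4, 38.6]), np.float64(90.0)] [ 0.637  -0.4317  0.0198]
side tote [array([432.9, 358.8]), array([133.3,  93.7]), np.float64(84.7)]
side handle [array([432.2, 359.4]), array([130.6,  15.6]), np.float64(84.9)] [0.14976695 0.15217725]
side tools 257 [array([ 493.6, -364.6]), array([ 52.9, 194.2]), np.float64(66.2)] [ 0.4851 -0.3598  0.0119]
side tools 100 [array([ 450. , -441.4]), array([32.6, 26.9]), np.float64(24.4)] [ 0.4503 -0.4404  0.0212]
side tools 223 [array([ 542.2, -480.2]), array([ 25.3, 150. ]), np.float64(70.3)] [ 0.5471 -0.4791  0.0173]
side tools 117 [array([ 634.4, -408. ]), array([62.6, 21.8]), np.float64(55.0)] [ 0.6365 -0.4049  0.0187]
```

```bash
python3 -m crank '[[-1,0.3,-0.4,0,0,0,0],[-1,0.3,0,0,0,0,0],[-1,0.3,0,0,0,0,0],[-1,0.3,0,0,0,0,0],[-1,0.3,0,0,0,0,0]]' >/dev/null
python3 -m crank '[[-1,0.3,0,0,0,0,0],[-1,0.3,0,0,0,0,0],[-1,0.3,0,0,0,0,0],[-1,0.3,0,0,0,0,0],[-1,0.3,0,0,0,0,0]]' >/dev/null
python3 -m crank '[[-1,0.3,0,0,0,0,0],[-1,0.3,0,0,0,0,0],[-1,0.3,0,0,0,0,0],[-1,0.3,0,0,0,0,0],[-1,0.3,0,0,0,0,0]]' |grep pos
python3 -m crank '[[-1,0.3,0,0,0,0,0],[-1,0.3,0,0,0,0,0],[-1,0.3,0,0,0,0,0],[-1,0.3,0,0,0,0,0],[-1,0.3,0,0,0,0,0]]' >/dev/null
python3 -m crank '[[-1,0.3,0,0,0,0,0],[-1,0.3,0,0,0,0,0],[-1,0.3,0,0,0,0,0],[-1,0.3,0,0,0,0,0],[-1,0.3,0,0,0,0,0]]' |grep pos
python3 -m crank '[[-1,0.3,0,0,0,0,0],[-1,0.3,0,0,0,0,0],[-1,0,0,0,0,0,0],[-1,0,0,0,0,0,0],[-1,0,0,0,0,0,0]]' >/dev/null
python3 -m crank '[[-0.9,0,0,0,0,-0.0521,0],[0,0,0,0,0,-0.0521,0],[0,0,0,0,0,-0.0521,0],[0,0,0,0,0,-0.0521,0],[0,0,0,0,0,-0.0521,0]]' >/dev/null
python3 -m crank '[[0,0,0,0,0,-0.0521,0],[0,0,0,0,0,-0.0521,0],[0,0,0,0,0,-0.0521,0],[0,0,0,0,0,0,0],[0,0,0,0,0,0,0]]'
python3 - <<'E'
from line import *
im=grab('wrist'); save(im,'w5.png'); C=cloud(im); np.save('W5.npy',im,allow_pickle=True)
for P in comps(C,.004,.04,(.36,.68,-.58,-.27)):
    print(len(P),rect(P),P.mean(0).round(4),np.percentile(P[:,2],[5,50,95]).round(4))
E
```

```text
eef_pos: [0.5105, -0.025, 0.2235]
eef_pos: [0.564, -0.2815, 0.224]
time: 38.17
eef_pos: [0.5656, -0.4285, 0.2242]
tcp_rot: [0.0, 0.175, 0.985, -0.0]
contact_force: [0.4, -0.1, 1.0]
width: 0.0854
grip_force: 0.0
6126 [array([ 499.3, -529.2]), array([ 35.4, 189.2]), np.float64(72.5)] [ 0.4891 -0.521   0.0193] [0.0101 0.0194 0.0308]
3287 [array([ 508.1, -372.3]), array([ 13.1, 168.9]), np.float64(80.1)] [ 0.5008 -0.3717  0.012 ] [0.0095 0.0122 0.0137]
2193 [array([ 649.1, -429.9]), array([83.1, 61.8]), np.float64(90.0)] [ 0.6423 -0.4292  0.0207] [0.0069 0.0239 0.0255]
989 [array([ 661.3, -292.7]), array([20.5, 41.1]), np.float64(28.2)] [ 0.6616 -0.293   0.0229] [0.0062 0.0231 0.0384]
243 [array([ 675.2, -281.5]), array([22.9, 10.2]), np.float64(85.7)] [ 0.6754 -0.2825  0.0238] [0.0227 0.0238 0.0248]
```

View pics/w5.png

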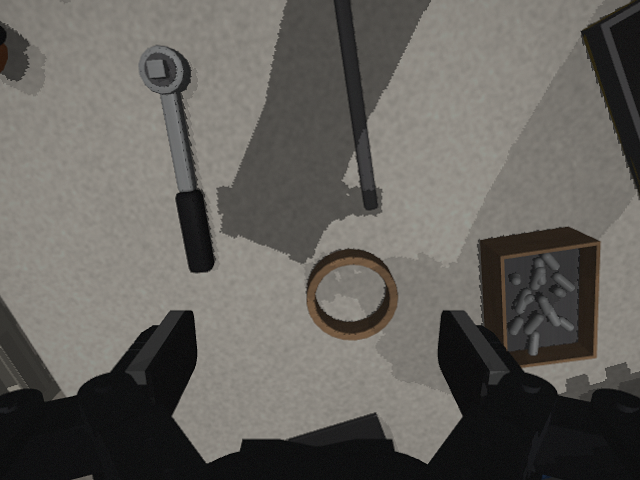

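```bash
python3 - <<'E'
from line import *
im=np.load('W5.npy',allow_pickle=True).item(); C=cloud(im)
d0=(np.cos(np.radians(162)),np.sin(np.radians(162)))
for P in comps(C,.004,.04,(.36,.60,-.60,-.45)):
    if len(P)<3000: continue
    for w in(.014,.022):
        c,d,n,ww,a,b=axis(P,w,(.499,-.529),d0); print('w',w,'hd',np.degrees(np.arctan2(d[1],d[0])),n,ww,'len',b-a,'grip from head',c+d*(b-.090),'from tail',c+d*(a+.1))
s=grab('scene'); C=cloud(s)
for P in comps(C,.006,.04,(.36,.60,-.60,-.40)): 
    if len(P)>300: print('scene',rect(P)); c,d,n,ww,a,b=axis(P,.022,(.499,-.529),d0); print(np.degrees(np.arctan2(d[1],d[0])),n,ww,'grip',c+d*(b-.09),c+d*(a+.1))
todo([.499,-.529,.012],np.radians(72.5))
E
```

```text
w 0.014 hd 164.9643668276163 23 0.014109653232890608 len 0.18961906718335597 grip from head [ 0.49571527 -0.52489552] from tail [ 0.49534738 -0.5247967 ]
w 0.022 hd 164.92998970388612 21 0.021488865540402285 len 0.18961601329275524 grip from head [ 0.49575629 -0.52474462] from tail [ 0.49538551 -0.52464479]
scene [array([ 503.7, -526.3]), array([ 34.1, 186.9]), np.float64(74.9)]
164.2457238628706 21 0.020899020315778123 grip [ 0.50053288 -0.52477621] [ 0.4976104  -0.52395175]
tcp [ 0.5656 -0.4283  0.2242] shift units [ 1.12 -4.7   8.49]
tool z [ 0. -0. -1.]
y heading 69.9 turn az units total -0.0143 deg -2.6 q6 -0.3886629994322146
```

```bash
python3 -m crank '[[0,0,0,0,0,-0.0278,0],[0.4,-1,0.5,0,0,0,0],[0.4,-1,0.5,0,0,0,0],[0.4,-1,0.5,0,0,0,0],[0.4,-1,0.5,0,0,0,0]]' >/dev/null
python3 -m crank '[[0.09,-0.46,1,0,0,0,0],[0,0,1,0,0,0,0],[0,0,1,0,0,0,0],[0,0,1,0,0,0,0],[0,0,1,0,0,0,0]]' >/dev/null
python3 -m crank '[[0,0,0.7,0,0,0,0],[0,0,0,0,0,0,0],[0,0,0,0,0,0,0]]'
python3 -c "
from h import *
todo([.4957,-.5248,.005],np.radians(74.9))"
```

```text
time: 39.9
eef_pos: [0.4965, -0.5258, 0.0326]
tcp_rot: [0.001, 0.13, 0.991, -0.001]
contact_force: [0.4, -0.1, 0.4]
width: 0.0857
grip_force: 0.0
tcp [ 0.4965 -0.5258  0.0326] shift units [0.04 0.03 1.1 ]
tool z [ 0.001 -0.002 -1.   ]
y heading 75.0 turn az units total 0.0006 deg 0.1 q6 -0.6415863521317053
```

```bash
python3 -m crank '[[0.04,0.03,0.7,0,0,0,0],[0,0,0.4,0,0,0,0],[0,0,0,0,0,0,0],[0,0,0,0,0,0,0.6],[0,0,0,0,0,0,0.9]]' 60 |grep pos
python3 -m crank '[[0,0,0,0,0,0,1],[0,0,0,0,0,0,1],[0,0,0,0,0,0,1],[0,0,0,0,0,0,1]]' 110
python3 -m crank '[[0,0,-0.4,0,0,0,1],[0,0,-0.8,0,0,0,1],[0,0,-1,0,0,0,1],[0,0,-1,0,0,0,1],[0,0,-1,0,0,0,1]]' >/dev/null
python3 -m crank '[[0,0,-1,0,0,0,1],[0,0,0,0,0,0,1],[0,0,0,0,0,0,1]]'
python3 - <<'E'
from line import *
s,p,r=st(); im=grab('wrist')
for n,im in(('wrist',im),('side',grab('side')),('scene',grab('scene'))):
    C=cloud(im); Q=r.inv().apply(C.reshape(-1,3)-p).reshape(C.shape)
    for P in comps(Q,-.035,.03,(-.15,.15,-.06,.06)): print(n,len(P),rect(P),'min',P.min(0).round(4),'max',P.max(0).round(4),'z',np.percentile(P[:,2],[5,50,95]).round(4))
E
```

```text
eef_pos: [0.4957, -0.5244, 0.0048]
time: 41.02
eef_pos: [0.4956, -0.5244, 0.005]
tcp_rot: [0.0, 0.13, 0.991, -0.001]
contact_force: [-1.4, 0.4, 4.5]
width: 0.0106
grip_force: 109.5
time: 42.02
eef_pos: [0.495, -0.5235, 0.1336]
tcp_rot: [-0.0, 0.13, 0.991, 0.0]
contact_force: [-0.4, -0.0, -3.3]
width: 0.0111
grip_force: 108.6
wrist 24427 [array([20.7,  0.6]), array([ 35.5, 138.5]), np.float64(88.9)] min [-0.0484 -0.0181 -0.035 ] max [ 0.09    0.0186 -0.0036] z [-0.0281 -0.0167 -0.0114]
wrist 662 [array([  7.2, -16.2]), array([2.1, 6.4]), np.float64(0.6)] min [ 0.0062 -0.0194 -0.0323] max [ 0.0083 -0.013  -0.0065] z [-0.0304 -0.0206 -0.0089]
side 140 [array([-61.3,   4.8]), array([24.7, 80.3]), np.float64(88.3)] min [-0.1014 -0.0084 -0.0191] max [-0.021   0.0178  0.0042] z [-0.0163 -0.0107  0.0004]
side 253 [array([35.1,  5.7]), array([103.7,  38.8]), np.float64(2.0)] min [-0.017  -0.0148 -0.0349] max [0.0872 0.024  0.0028] z [-0.0302 -0.0137 -0.0006]
scene 844 [array([-45.7,  -3.2]), array([111.4,  40. ]), np.float64(5.3)] min [-0.102  -0.0194 -0.035 ] max [0.0105 0.0212 0.0049] z [-0.0288 -0.0125 -0.0019]
scene 51 [array([51.8,  4. ]), array([11.7, 20.6]), np.float64(63.5)] min [ 0.0422 -0.0039 -0.0182] max [ 0.0618  0.0097 -0.0073] z [-0.0171 -0.0127 -0.0092]
```

```bash
python3 -m crank '[[0,0,-1,0,0,0.0575,1],[0,0,-1,0,0,0.0575,1],[0,0,-1,0,0,0.0575,1],[0,0,0,0,0,0.0575,1],[0,0,0,0,0,0.0575,1]]' >/dev/null
python3 -m crank '[[0,0,0,0,0,0.0575,1],[0,0,0,0,0,0.0575,1],[0,0,0,0,0,0.0575,1],[0,0,0,0,0,0.0575,1],[0,0,0,0,0,0.0575,1]]' >/dev/null
python3 -m crank '[[0,0,0,0,0,0.0575,1],[0,0,0,0,0,0.0575,1],[0,0,0,0,0,0.0575,1],[0,0,0,0,0,0.0575,1],[0,0,0,0,0,0.0575,1]]'
python3 -m crank '[[0.5,-1,0,0,0,0,1],[0.5,-1,0,0,0,0,1],[0.5,-1,0,0,0,0,1],[0.5,-1,0,0,0,0,1],[0.5,-1,0,0,0,0,1]]' >/dev/null
python3 -m crank '[[0.5,-1,0,0,0,0,1],[0.5,-1,0,0,0,0,1],[0.5,-1,0,0,0,0,1],[0.5,-1,0,0,0,0,1],[0.5,-1,0,0,0,0,1]]' >/dev/null
python3 -m crank '[[0.5,-1,0,0,0,0,1],[0.5,-1,0,0,0,0,1],[0.5,-1,0,0,0,0,1],[0.5,-1,0,0,0,0,1],[0.5,-1,0,0,0,0,1]]' >/dev/null
python3 -m crank '[[0,-1,0,0,0,0,1],[0,-1,0,0,0,0,1],[0,-1,0,0,0,0,1],[0,-1,0,0,0,0,1],[0,0,0,0,0,0,1]]'
python3 -c "
from h import *
todo([.5926,.0147,.09],np.radians(-80.3))"
```

```text
time: 44.05
eef_pos: [0.4949, -0.5233, 0.2076]
tcp_rot: [-0.001, 0.997, 0.082, -0.001]
contact_force: [0.9, -0.2, -3.2]
width: 0.0107
grip_force: 108.6
time: 46.55
eef_pos: [0.5982, -0.0218, 0.209]
tcp_rot: [0.0, 0.996, 0.086, -0.0]
contact_force: [0.6, 0.2, -3.6]
width: 0.0108
grip_force: 108.6
tcp [ 0.5982 -0.0218  0.209 ] shift units [ 0.03 -1.48  4.76]
tool z [-0.001 -0.    -1.   ]
y heading -80.1 turn az units total 0.0012 deg 0.2 q6 2.8244530789286566
```

```bash
python3 -m crank '[[0,-0.9,0,0,0,0.001,1],[0.03,-0.58,1,0,0,0,1],[0,0,1,0,0,0,1],[0,0,1,0,0,0,1],[0,0,1,0,0,0,1]]' >/dev/null
python3 -m crank '[[0,0,0.76,0,0,0,1],[0,0,0,0,0,0,1],[0,0,0,0,0,0,1],[0,0,0,0,0,0,1]]'
cat > fit.py <<'E'
from meas import *
def fit(y0):
    T=R.from_euler('z',9.7,degrees=True); s,p,r=st(); q=T.inv().apply(p-[.6005,-.0316,0]); print('tcp local',q.round(4))
    im=grab('wrist'); C=cloud(im); L=T.inv().apply(C.reshape(-1,3)-[.6005,-.0316,0]).reshape(C.shape)
    for P in comps(L,.05,.14,(-.15,.15,y0-.04,y0+.04)):
        if len(P)>800: print('tool',len(P),rect(P),P.min(0).round(4),P.max(0).round(4))
    f=im['frame'].astype(int); g=L.copy(); g[(f.max(-1)>60)&(f.max(-1)-f.min(-1)<30)]=g[(f.max(-1)>60)&(f.max(-1)-f.min(-1)<30)]
    P=L[np.isfinite(L).all(-1)&(L[...,2]>.018)&(L[...,2]<.03)&(abs(L[...,0])<.13)&(abs(L[...,1])<.15)]; print('tray top max/min local',P.min(0).round(4),P.max(0).round(4))
    return im
E
python3 - <<'E'
from fit import *
im=fit(.047); save(im,'w6.png'); todo([.5926,.0147,.04],np.radians(-80.3))
E
```

```text
time: 47.68
eef_pos: [0.5952, 0.0124, 0.0914]
tcp_rot: [0.001, 0.997, 0.083, 0.001]
contact_force: [0.3, -0.6, -3.9]
width: 0.0105
grip_force: 108.6
tcp local [0.0022 0.0442 0.0914]
tool 29268 [array([20.8, 41.5]), array([ 70.2, 134.6]), np.float64(73.5)] [-0.0467  0.0072  0.0954] [0.091  0.0803 0.14  ]
tray top max/min local [-0.1153 -0.1387  0.018 ] [0.1121 0.1368 0.0273]
tcp [0.5951 0.0124 0.0913] shift units [-0.09 -0.11  2.05]
tool z [ 0.003 -0.001 -1.   ]
y heading -80.4 turn az units total -0.0007 deg -0.1 q6 2.8869469559189636
```

View pics/w6.png

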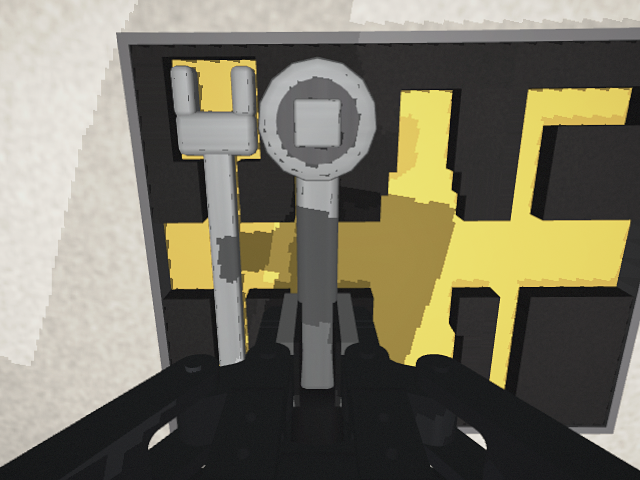

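```bash
python3 -m crank '[[-0.07,-0.11,0.8,0,0,0,1],[0,0,1,0,0,0,1],[0,0,0.5,0,0,0,1],[0,0,0,0,0,0,1],[0,0,0,0,0,0,1]]' | grep -A2 pos
python3 -m crank '[[0,0,0.2,0,0,0,1],[0,0,0.2,0,0,0,1],[0,0,0,0,0,0,1]]'
python3 -c "
from h import *
todo([.5926,.0147,.013],np.radians(-80.3))"
```

```text
eef_pos: [0.5929, 0.0148, 0.0335]
tcp_rot: [0.0, 0.997, 0.084, 0.001]
contact_force: [0.6, -0.1, -2.3]
time: 48.72
eef_pos: [0.5914, 0.015, 0.022]
tcp_rot: [0.0, 0.997, 0.084, -0.0]
contact_force: [-0.3, 0.1, -3.2]
width: 0.011
grip_force: 108.7
tcp [0.5914 0.015  0.022 ] shift units [0.05 0.02 0.36]
tool z [-0.001 -0.    -1.   ]
y heading -80.4 turn az units total -0.0006 deg -0.1 q6 2.890594279295652
```

```bash
python3 -m crank '[[0,0,0.2,0,0,0,1],[0,0,0.16,0,0,0,1],[0,0,0.04,0,0,0,1],[0,0,0,0,0,0,1]]'
python3 -m crank '[[0,0,0,0,0,0,0.7],[0,0,0,0,0,0,0.6],[0,0,0,0,0,0,0.6],[0,0,0,0,0,0,0.6]]' |grep -A3 pos
python3 -m crank '[[0,0,-0.6,0,0,0,0.6],[0,0,-1,0,0,0,0.6],[0,0,-1,0,0,0,0.6],[0,0,-1,0,0,0,0.3],[-1,0,-1,0,0,0,0]]' >/dev/null
python3 -m crank '[[-1,0,-1,0,0,0,0],[-1,0,-1,0,0,0,0],[-1,0,0,0,0,0,0],[0,0,0,0,0,0,0],[0,0,0,0,0,0,0]]'
python3 - <<'E'
from chk import *
def t2(n,im,lo,hi):
    C=cloud(im); L=T.inv().apply(C.reshape(-1,3)-[.6005,-.0316,0]).reshape(C.shape)
    for nm,x0,x1,w in(('tail',-.09,-.06,.011),('neck',-.018,.018,.007),('head',.05,.08,.018)):
        P=L[np.isfinite(L).all(-1)]; k=(P[:,0]>x0)&(P[:,0]<x1)&(abs(P[:,1]-.047)<w*.7); 
        if k.sum()>5: print(n,nm,k.sum(),np.percentile(P[k,2],[10,50,90]).round(4))
    P=L[np.isfinite(L).all(-1)&(L[...,2]>.024)&(L[...,2]<.05)&(abs(L[...,1]-.047)<.03)&(abs(L[...,0])<.105)]; print(n,'above',len(P),P.min(0).round(4) if len(P) else '',P.max(0).round(4) if len(P) else '')
for n in('wrist','scene','side'): t2(n,grab(n),.02,.07)
for n in('scene','side'):
    C=cloud(grab(n))
    for P in comps(C,.006,.06,(.36,.66,-.56,-.28)):
        if len(P)>40: print(n,'tools',len(P),rect(P),P.mean(0).round(4))
E
```

```text
time: 49.22
eef_pos: [0.592, 0.0149, 0.013]
tcp_rot: [0.0, 0.997, 0.084, 0.0]
contact_force: [-1.2, 0.5, 3.1]
width: 0.0109
grip_force: 109.4
eef_pos: [0.592, 0.015, 0.0125]
tcp_rot: [0.0, 0.997, 0.084, 0.0]
contact_force: [1.1, -0.3, -0.8]
width: 0.0342
time: 50.98
eef_pos: [0.494, -0.0016, 0.1781]
tcp_rot: [0.0, 0.997, 0.084, 0.001]
contact_force: [0.4, -0.4, 1.3]
width: 0.0852
grip_force: 0.0
wrist tail 2747 [0.0281 0.2576 0.2614]
wrist neck 876 [0.0245 0.0255 0.0265]
wrist above 5299 [-0.1047  0.0173  0.024 ] [0.0412 0.0769 0.031 ]
scene tail 969 [0.2792 0.5041 0.6023]
scene neck 64 [0.0115 0.025  0.0274]
scene head 116 [0.0273 0.0319 0.0404]
scene above 659 [-0.1042  0.0173  0.024 ] [0.1042 0.0769 0.0435]
side tail 53 [0.0272 0.0295 0.0337]
side neck 47 [0.0088 0.0257 0.0283]
side head 86 [0.024  0.0323 0.0409]
side above 659 [-0.1048  0.0173  0.024 ] [0.105  0.077  0.0439]
scene tools 509 [array([ 494.1, -368.1]), array([ 50.8, 193.6]), np.float64(67.3)] [ 0.489  -0.3638  0.0118]
scene tools 375 [array([ 639.6, -429.6]), array([80.7, 40.4]), np.float64(89.8)] [ 0.6371 -0.4314  0.0196]
side tools 237 [array([ 493.7, -365.8]), array([ 50.8, 195.8]), np.float64(66.4)] [ 0.4834 -0.3593  0.0123]
side tools 81 [array([ 628.4, -412.3]), array([50. , 19.5]), np.float64(68.7)] [ 0.63   -0.4103  0.0188]
```

```bash
python3 -m crank '[[0,1,-1,0,0,0,0],[0,1,-1,0,0,0,0],[0,1,0,0,0,0,0],[0,1,0,0,0,0,0],[0,1,0,0,0,0,0]]' >/dev/null
python3 -m crank '[[0,1,0,0,0,0,0],[0,1,0,0,0,0,0],[0,1,0,0,0,0,0],[0,1,0,0,0,0,0],[0,1,0,0,0,0,0]]' >/dev/null
python3 -m crank '[[0,1,0,0,0,0,0],[0,1,0,0,0,0,0],[0,1,0,0,0,0,0],[0,1,0,0,0,0,0],[0,1,0,0,0,0,0]]' |grep pos
python3 -m crank '[[0,0,0,0,0,-0.0557,0],[0,0,0,0,0,-0.0557,0],[0,0,0,0,0,-0.0557,0],[0,0,0,0,0,-0.0557,0],[0,0,0,0,0,-0.0557,0]]' >/dev/null
python3 -m crank '[[0,0,0,0,0,-0.0557,0],[0,0,0,0,0,-0.0557,0],[0,0,0,0,0,-0.0557,0],[0,0,0,0,0,-0.0557,0],[0,0,0,0,0,-0.0557,0]]' >/dev/null
python3 -m crank '[[0,0,0,0,0,-0.0557,0],[0,0,0,0,0,-0.0557,0],[0,0,0,0,0,-0.0557,0],[0,0,0,0,0,-0.0557,0],[0,0,0,0,0,-0.0557,0]]' >/dev/null
python3 -m crank '[[0,0,0,0,0,-0.0557,0],[0,0,0,0,0,0,0],[0,0,0,0,0,0,0]]'
python3 - <<'E'
from line import *
im=grab('wrist'); C=cloud(im)
d0=(np.cos(np.radians(170)),np.sin(np.radians(170)))
for P in comps(C,.0035,.03,(.36,.61,-.45,-.27)):
    if len(P)<300: continue
    print(len(P),rect(P),P.min(0).round(4),P.max(0).round(4),np.median(P[:,2]))
    try:
        c,d,n,ww,a,b=axis(P,.012,(.50,-.371),d0); print('hd',np.degrees(np.arctan2(d[1],d[0])),n,ww,'len',b-a,'grip from bend',c+d*(b-.084),'from tail',c+d*(a+.105))
    except Exception as e: print(e)
s,p,r=st();print(p)
E
```

```text
eef_pos: [0.5559, -0.3731, 0.2276]
time: 55.35
eef_pos: [0.5557, -0.3718, 0.2276]
tcp_rot: [0.0, 0.088, 0.996, -0.0]
contact_force: [0.2, -0.4, -0.4]
width: 0.0851
grip_force: 0.0
4308 [array([ 500.8, -350.3]), array([ 54. , 188.4]), np.float64(79.7)] [ 0.4044 -0.3923  0.0037] [ 0.5905 -0.3078  0.0153] 0.012235438277104244
hd 169.900322947233 43 0.011115020735741388 len 0.1884076327275867 grip from bend [ 0.48702932 -0.36882994] from tail [ 0.48644613 -0.36872606]
[ 0.55575111 -0.37167769  0.22763603]
```

```bash
python3 -m crank '[[1,-0.37,1,0,0,0,0],[1,0,1,0,0,0,0],[0.74,0,1,0,0,0,0],[0,0,1,0,0,0,0],[0,0,1,0,0,0,0]]' >/dev/null
python3 -m crank '[[0,0,1,0,0,0,0],[0,0,1,0,0,0,0],[0,0,0.9,0,0,0,0],[0,0,0,0,0,0,0],[0,0,0,0,0,0,0]]'
python3 -c "
from h import *
todo([.4868,-.3688,.004],np.radians(79.9))"
```

```text
time: 56.65
eef_pos: [0.4872, -0.3692, 0.031]
tcp_rot: [0.001, 0.087, 0.996, -0.001]
contact_force: [0.4, 0.5, 0.2]
width: 0.0855
grip_force: 0.0
tcp [ 0.4872 -0.3692  0.031 ] shift units [0.02 0.01 1.08]
tool z [ 0.001 -0.001 -1.   ]
y heading 80.0 turn az units total 0.0004 deg 0.1 q6 -0.5790694923864679
```

```bash
python3 -m crank '[[0.02,0,0.7,0,0,0,0],[0,0,0.38,0,0,0,0],[0,0,0,0,0,0,0],[0,0,0,0,0,0,0.6],[0,0,0,0,0,0,0.9]]' 60 |grep pos
python3 -m crank '[[0,0,0,0,0,0,1],[0,0,0,0,0,0,1],[0,0,0,0,0,0,1],[0,0,0,0,0,0,1]]' 110
python3 -m crank '[[0,0,-0.4,0,0,0,1],[0,0,-0.8,0,0,0,1],[0,0,-1,0,0,0,1],[0,0,-1,0,0,0,1],[0,0,-1,0,0,0,1]]' >/dev/null
python3 -m crank '[[0,0,-1,0,0,0,1],[0,0,0,0,0,0,1],[0,0,0,0,0,0,1]]'
python3 - <<'E'
from line import *
s,p,r=st(); im=grab('wrist')
for n,im in(('wrist',im),('side',grab('side')),('scene',grab('scene'))):
    C=cloud(im); Q=r.inv().apply(C.reshape(-1,3)-p).reshape(C.shape)
    for P in comps(Q,-.025,.03,(-.15,.15,-.06,.07)):
        print(n,len(P),rect(P),'min',P.min(0).round(4),'max',P.max(0).round(4),'z',np.percentile(P[:,2],[5,50,95]).round(4))
        if n=='wrist' and len(P)>1000:
            for x0,x1 in((.02,.04),(.05,.07)):
                k=(P[:,0]>x0)&(P[:,0]<x1); print(x0,(P[k,1].min()+P[k,1].max())/2, P[k,2].min())
E
```

```text
eef_pos: [0.4865, -0.3689, 0.0036]
time: 57.78
eef_pos: [0.4865, -0.3688, 0.0038]
tcp_rot: [0.0, 0.087, 0.996, -0.0]
contact_force: [-1.8, 1.5, 5.4]
width: 0.0078
grip_force: 109.1
time: 58.78
eef_pos: [0.4855, -0.368, 0.132]
tcp_rot: [-0.001, 0.087, 0.996, 0.0]
contact_force: [-0.6, 0.5, -1.9]
width: 0.0079
grip_force: 108.3
wrist 18544 [array([16. , 10.5]), array([143.2,  53.7]), np.float64(9.1)] min [-0.0542 -0.0181 -0.025 ] max [ 0.0831  0.0472 -0.0039] z [-0.0174 -0.0086 -0.0066]
0.02 -0.0003547033701185873 -0.010793291427950744
0.05 -0.00043800565270466245 -0.01051962297430946
side 121 [array([-61. ,   2.8]), array([88.1, 15. ]), np.float64(0.9)] min [-0.1051 -0.0052 -0.0131] max [-0.0171  0.0101  0.0023] z [-0.0115 -0.0079  0.0006]
side 217 [array([43.4, 12.1]), array([94.7, 52.3]), np.float64(21.0)] min [-0.0102 -0.0078 -0.0248] max [0.0812 0.0511 0.0031] z [-0.021  -0.0087 -0.    ]
scene 422 [array([-38.5,  -3.9]), array([136.3,  35. ]), np.float64(7.0)] min [-0.1076 -0.0173 -0.025 ] max [0.0303 0.0175 0.004 ] z [-0.0217 -0.0076 -0.0027]
```

```bash
python3 -m crank '[[0,0,-1,0,0,0.0556,1],[0,0,-1,0,0,0.0556,1],[0,0,0,0,0,0.0556,1],[0,0,0,0,0,0.0556,1],[0,0,0,0,0,0.0556,1]]' >/dev/null
python3 -m crank '[[0,0,0,0,0,0.0556,1],[0,0,0,0,0,0.0556,1],[0,0,0,0,0,0.0556,1],[0,0,0,0,0,0.0556,1],[0,0,0,0,0,0.0556,1]]' >/dev/null
python3 -m crank '[[0,0,0,0,0,0.0556,1],[0,0,0,0,0,0.0556,1],[0,0,0,0,0,0.0556,1],[0,0,0,0,0,0.0556,1],[0,0,0,0,0,0.0556,1]]' >/dev/null
python3 -m crank '[[0,0,0,0,0,0.0556,1],[0.7,-1,0,0,0,0,1],[0.7,-1,0,0,0,0,1],[0.7,-1,0,0,0,0,1],[0.7,-1,0,0,0,0,1]]' | grep -A4 pos
python3 -m crank '[[0.7,-1,0,0,0,0,1],[0.7,-1,0,0,0,0,1],[0.7,-1,0,0,0,0,1],[0.7,-1,0,0,0,0,1],[0.7,-1,0,0,0,0,1]]' >/dev/null
python3 -m crank '[[0.5,-0.8,0,0,0,0,1],[0,0,1,0,0,0,1],[0,0,1,0,0,0,1],[0,0,1,0,0,0,1],[0,0,0.6,0,0,0,1]]' >/dev/null
python3 -m crank '[[0,0,0,0,0,0,1],[0,0,0,0,0,0,1],[0,0,0,0,0,0,1]]'
python3 - <<'E'
from fit import *
im=fit(-.066); save(im,'w7.png'); todo([.6121,-.0966,.04],np.radians(-80.3))
E
```

```text
eef_pos: [0.5377, -0.2567, 0.1818]
tcp_rot: [-0.0, 0.996, 0.086, -0.001]
contact_force: [0.9, -0.7, -2.6]
width: 0.0084
grip_force: 108.3
time: 63.05
eef_pos: [0.6127, -0.0984, 0.0944]
tcp_rot: [0.001, 0.996, 0.086, 0.001]
contact_force: [-0.4, -0.4, -1.8]
width: 0.0084
grip_force: 108.4
tcp local [ 0.0008 -0.0679  0.0944]
tool 21218 [array([ 17.9, -71.1]), array([ 49.9, 143.9]), np.float64(75.1)] [-0.0547 -0.106   0.0984] [ 0.0831 -0.0423  0.14  ]
tray top max/min local [-0.1168 -0.1373  0.018 ] [0.1124 0.1275 0.03  ]
tcp [ 0.6126 -0.0983  0.0943] shift units [-0.01 -0.07  2.17]
tool z [ 0.002 -0.001 -1.   ]
y heading -80.1 turn az units total 0.001 deg 0.2 q6 2.7062075856629857
```

View pics/w7.png

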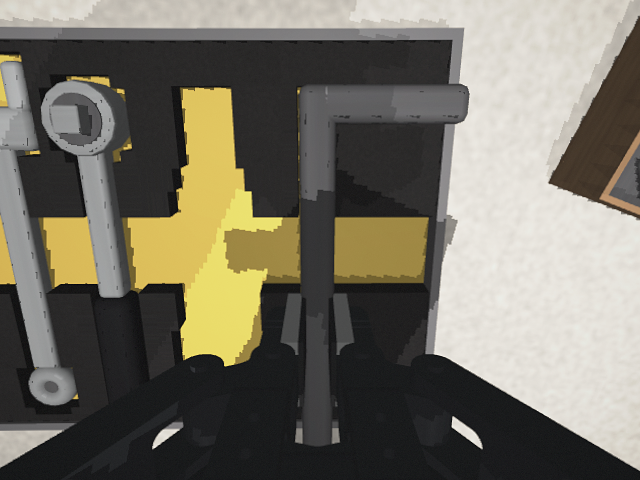

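```bash
python3 -m crank '[[0.04,-0.07,0.8,0,0,0.001,1],[0,0,1,0,0,0,1],[0,0,0.7,0,0,0,1],[0,0,0,0,0,0,1],[0,0,0,0,0,0,1]]' | grep -A2 pos
python3 -m crank '[[0,0,0.2,0,0,0,1],[0,0,0.2,0,0,0,1],[0,0,0,0,0,0,1]]'
python3 -c "
from h import *
todo([.6121,-.0966,.012],np.radians(-80.3))"
```

```text
eef_pos: [0.6131, -0.0964, 0.0313]
tcp_rot: [0.001, 0.996, 0.084, 0.001]
contact_force: [0.4, -0.5, -0.6]
time: 64.1
eef_pos: [0.6119, -0.096, 0.0201]
tcp_rot: [0.0, 0.996, 0.085, -0.0]
contact_force: [0.2, -0.4, -2.4]
width: 0.0081
grip_force: 108.3
tcp [ 0.6119 -0.096   0.0201] shift units [0.01 0.02 0.32]
tool z [-0.001 -0.    -1.   ]
y heading -80.3 turn az units total -0.0 deg -0.0 q6 2.7125667989575857
```

```bash
python3 -m crank '[[0,0,0.2,0,0,0,1],[0,0,0.12,0,0,0,1],[0,0,0.04,0,0,0,1],[0,0,0,0,0,0,1]]'
python3 -m crank '[[0,0,0,0,0,0,0.7],[0,0,0,0,0,0,0.6],[0,0,0,0,0,0,0.6],[0,0,0,0,0,0,0.6]]' |grep -A3 pos
python3 -m crank '[[0,0,-0.6,0,0,0,0.6],[0,0,-1,0,0,0,0.6],[0,0,-1,0,0,0,0.6],[0,0,-1,0,0,0,0.3],[-1,0,-1,0,0,0,0]]' >/dev/null
python3 -m crank '[[-1,0,-1,0,0,0,0],[-1,0,-1,0,0,0,0],[-1,0,-1,0,0,0,0],[-1,0,0,0,0,0,0],[0,0,0,0,0,0,0]]'
python3 - <<'E'
from meas import *
T=R.from_euler('z',9.7,degrees=True)
save(grab('wrist'),'w8.png')
for n in('scene','side','wrist'):
    im=grab(n); C=cloud(im); L=T.inv().apply(C.reshape(-1,3)-[.6005,-.0316,0]).reshape(C.shape); P=L[np.isfinite(L).all(-1)]
    for nm,x,y in(('key tail',-.09,-.066),('key mid',0,-.066),('key front',.06,-.066),('key short',.078,-.095),('wrench ring',-.08,.105),('wr mid',0,.095),('wr jaw',.06,.095),('rat neck',0,.047),('rat handle',-.07,.047)):
        k=(abs(P[:,0]-x)<.008)&(abs(P[:,1]-y)<.0035); 
        if k.sum()>2: print(n,nm,k.sum(),np.median(P[k,2]).round(4))
s=grab('scene'); save(s,'s9.png')
E
```

```text
time: 64.6
eef_pos: [0.6123, -0.0962, 0.0118]
tcp_rot: [0.0, 0.996, 0.085, 0.0]
contact_force: [-1.8, 0.9, 1.3]
width: 0.0082
grip_force: 108.8
eef_pos: [0.6125, -0.0962, 0.0116]
tcp_rot: [0.0, 0.996, 0.085, 0.0]
contact_force: [-1.2, 0.3, -0.2]
width: 0.0338
time: 66.35
eef_pos: [0.4881, -0.1172, 0.2029]
tcp_rot: [0.001, 0.996, 0.084, 0.001]
contact_force: [0.1, 0.7, -0.2]
width: 0.085
grip_force: 0.0
scene key tail 411 0.4491
scene key mid 20 0.0201
scene key front 21 0.0205
scene key short 19 0.0198
scene wrench ring 10 0.0181
scene wr mid 17 0.0196
scene wr jaw 20 0.0209
scene rat neck 22 0.0251
scene rat handle 14 0.0288
side key tail 9 0.0238
side key mid 10 0.0211
side key front 7 0.0227
side key short 5 0.0219
side wrench ring 10 0.0191
side wr mid 13 0.0219
side wr jaw 8 0.0227
side rat neck 17 0.0272
side rat handle 11 0.0296
wrist key tail 189 0.0205
wrist key mid 220 0.0206
wrist wrench ring 112 0.0198
wrist wr mid 249 0.02
wrist rat neck 259 0.0256
wrist rat handle 209 0.0285
```

View pics/w8.png

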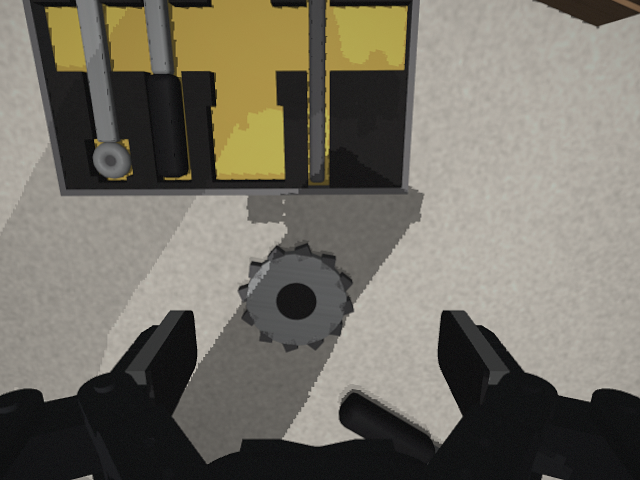

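View pics/s9.png

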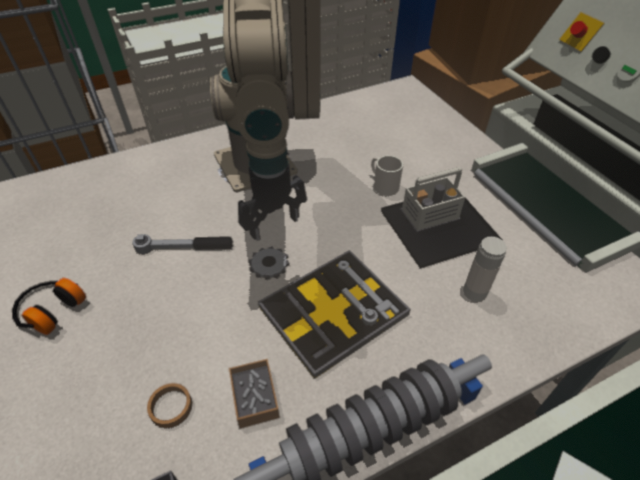

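```bash
python3 -c "
from rig import robot
print(robot.sign_off())"
```

```text
the job is handed in; nothing more can be done
None
```

The job is handed in: the wrench, small ratchet and hex key measure fully home in their own cutouts, the tote is squarely back on its pad, and no pliers were found on the bench.

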